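# Fit an adjustable wrench to the jar lane's clamp nut and tighten it

### The arm

A 6-joint arm with a two-finger parallel gripper is mounted at the origin on the work surface. World frame = base frame: x ahead of the robot, y to its left, z up, the work surface at z = 0. Lengths are in m, angles in rad, forces in N, time in s.
With the tool pointing down it reaches from about 0.35 to 0.975 m from the base axis. Payload 4.9 kg.
Tool frame: the origin (TCP) lies between the finger pads; the fingertips stand 25 mm ahead of it and the grasp point (between the pads) lies 6 mm ahead of it (ctrl.tip_reach is the distance from the TCP to the fingertips, in m); z points along the fingers, y is the direction in which the jaws open and shut (so a half turn about z gives the same grasp; the last joint's range is limited). The gripper opens to 85 mm and grips with 20 to 120 N. Pads are 22 mm wide; open, the fingers measure 114 mm over their backs; the gripper's body (76 mm by 85 mm) begins 54 mm behind the grasp point. The pads swing forward as they close: fully open they stand 13 mm farther back than shut.
Start: joints at [-1.316, 0.053, 1.613, -0, 1.476, -0.119], TCP at [0.228, -0.582, 0.225] pointing down, gripper open.
Joint ranges: [-3.01, 3.01], [-1.01, 2.22], [0.06, 2.58], [-1.02, 4.17], [0.09, 2.62], [-3.14, 3.14]. Speed limits (rad/s): [2.57, 2.57, 3.14, 3.14, 3.14, 3.14].

### API

Orientations are given as a rotation vector (axis times angle).
In Python, from station import get_obs, get_image, camera_params, order, ctrl gives the robot as it stands.
- The arm moves only by the tool move_arm, never from a script. Its argument "deltas" is one flat list of numbers, 5 for each row, row after row: the opening, from -1 (shut) to 1 (fully open), so that 0 is half open, then the shift along the tool's x, y, z in m, then the turn about the tool's z in degrees. In form: [fingers, tx, ty, tz, turn, fingers, tx, ty, tz, turn, ...]. A call has 1 to 10 rows; each row is the pose to reach, as a shift and turn from the pose measured when the call began, along the tool's axes at that moment; what a row does not reach only later rows make up. A row lasts 1/10 s, in which the tool goes at most 50 mm and 8.59 degrees, less where a joint would pass 70% of its speed; a pose out of reach is approached as far as the arm can. A call with a gripper value outside its range is refused whole. The fingers move at their own pace and stop on an object; "force" is the grip in N (left out, the last holds). Time passes only in rows, so rows that repeat a pose let the fingers close. It gives the time, the measured TCP pose, the force and the opening at its end, in the units of the state.
- get_obs(): the state, without advancing time (a new reading comes with each control period).
- get_image(name): name is "side" or "top" or "wrist"; returns the picture (384x512x3 uint8, red, green, blue); there is no depth.
- camera_params(name): a dict with "camera_matrix" (3x3 intrinsics, pixels), "extrinsics" (4x4, takes a point from camera to world coordinates); the wrist camera has in their place "tool_from_camera" (4x4, takes a point from camera to tool coordinates, whose origin is the TCP and whose axes are the flange's). Camera axes: x right, y up, looking along -z (the intrinsics and any distortion apply to the point x, -y, -z); pixel columns grow to the right and rows downward; lengths in m; the calibration is good to about 2 mm. A picture is of the moment at which its call begins: read the wrist's pose just before it. camera_params takes no time and is no camera call.
- order.finish_job(): hands the job in, once; it reports no verdict.
The state is a dict: "t": time; "q": joint angles; "dq": joint speeds; "effort": joint torques, N m; "tool_pos": TCP position; "tool_rot": TCP orientation; "contact_force": force on the tool from outside, world axes, zero at the start; "wrist_torque": the same for the moment, N m; "opening": finger opening in m.
Only numpy, scipy, OpenCV 4.12 (cv2) and the standard library are available. Lean on these libraries where they do the work, as an engineer would, in place of code of your own. Each camera call takes 0.05 s, during which the arm holds its last target. There are 200 camera calls.

### The job

The jar lane has worked loose. Lay the adjustable wrench flat over the big brass clamp nut on the round foot plate, roll the wrench's knurled worm until its jaws just fit the nut, and only then turn the nut clockwise (seen from above) until it comes to its stop. Leave the wrench lying flat on the nut with its jaws still snug, and do not disturb the jars or the lid tray.

Things in the scene. Friction and masses are not known exactly. Their poses are not given: they have to be found in the camera images.
- wrench_grip (a point): Grip point on the handle (red stripe) of the loose adjustable wrench (230 mm long, 0.5 kg), on its centre line, half-way up. Lying flat: +x along the wrench out of the jaws, handle to -x, z up. Handle 24 mm wide (y), 14 mm thick, straight from 32 mm ahead of this point to 98 mm behind; this point is 7 mm above what the wrench lies on, near its centre of mass, 95 mm behind jaw_mid.
- jaw_mid (a point): Point on the wrench where the nut's axis comes when the jaws fit: between the jaws, 8 mm above the underside of the 16 mm thick head. Axes as wrench_grip. The fixed jaw's flat face is 15 mm away in +y, the moving jaw's on the -y side; jaws reach from 22 mm behind (the throat) to 14 mm ahead.
- worm_top (a point): Top of the knurled worm, 48 mm behind jaw_mid, 4 mm to -y; axes as wrench_grip. Roller 18 mm across and 18 mm long, axle along y, 3 mm proud of the head, top 19 mm above the wrench's underside. Press a fingertip on it (6 to 12 N) and stroke: towards the jaws closes them, back opens them; 9 mm of stroke moves the jaw 1 mm. Needs 2 to 3 N along the stroke, holds its place, stalls when snug.
- jaw (a joint): Jaw opening in m relative to a gap of 35 mm (gap = 35 mm + value). Starts at a gap of about 34 to 38 mm; 30 mm (value -0.005) is snug on the nut. Moved by the worm; prying hard with the handle can force it open a little.
- nut_top (a point): Centre of the top of the brass hexagon nut (30 mm across flats, 34.6 mm across corners, 16 mm high), on its axis. z up; x points at a corner of the hexagon, y at a flat, turning with the nut. A 20 mm thick stud stands 9 mm above it. The wrench comes to lie on the foot plate's top, 16 mm below this point.
- nut_corner (a point): The corner of the nut's top that its x axis points at, 17.3 mm from its axis; turns with the nut.
- nut (a joint): Angle in rad the nut has turned clockwise seen from above: starts between 0.1 and 0.4, hard stop (tight) at 1.0. Turning takes about 0.2 N m all the way.
- lane: Jar lane, fixed: round steel foot plate, 230 mm diameter, 12 mm thick, the nut at its centre; origin at the centre of its underside on the table, z up. Two guide rails along its y, 50 mm high, 260 mm long, at 130 and 235 mm in its +x (away from the robot), with the jars between.
- jar0: Filled glass jar with a gold lid, 68 mm diameter, 125 mm tall, standing between the rails; origin at the centre of its underside, z up. Bystander.
- jar1: The other jar, the same. Bystander.
- lid_tray: White open plastic tray with gold jar lids in it, 150 x 120 x 40 mm, origin at the centre of its underside, on the robot's left. Bystander.
Things that resemble listed ones, but are neither listed nor needed, are in the scene too. There is more than one size of the part that bears wrench_grip; the job needs the larger.

How it is judged:
By the outcome, as a careful person would: the job done as asked, in the order asked, and still so for the second after the job is handed in, with the robot touching nothing.
It also fails if it takes over 66 s, if anything falls off the work surface, if the arm or the gripper's body presses on something with over 40 N, if the wrist force passes 120 N, or if a joint passes its speed limit or range.

## Working session

There is one attempt and no reset: what is moved stays moved. The work goes in short steps, Python scripts to look and compute and a tool call to move; the robot and the scene stay as the last step left them, time stands still between calls to the robot, and variables do not carry over. Pictures are saved under pics/ and viewed, about 8 in all and at most 12, crops included, and the job is handed in when it is done.

Besides the shell and the picture viewer there is one more tool, called after "Request:" as name(argument=value, ...), one argument or row to a line, values as JSON. move_arm: Moves the arm, as the interface text tells. Its arguments: {"type":"object","properties":{"deltas":{"type":"array"},"force":{"type":"number"}},"required":["deltas"]}

```bash
mkdir -p pics; ls; cat > h.py <<'E'
import numpy as np,cv2
from station import get_obs,get_image,camera_params,order,ctrl
from scipy.spatial.transform import Rotation as R
def cam(n,o=None):
    p=camera_params(n);K=np.array(p["camera_matrix"])
    if n=="wrist":
        o=o or get_obs();T=np.eye(4);T[:3,:3]=R.from_rotvec(o["tool_rot"]).as_matrix();T[:3,3]=o["tool_pos"]
        E=T@np.array(p["tool_from_camera"])
    else:E=np.array(p["extrinsics"])
    return K,E,p
def px2w(n,uv,z,o=None):
    K,E,p=cam(n,o);d=np.array(p.get("distortion",np.zeros(5)),float)
    q=cv2.undistortPoints(np.array(uv,float).reshape(-1,1,2),K,d)[:,0]
    r=np.c_[q[:,0],-q[:,1],-np.ones(len(q))]@E[:3,:3].T
    c=E[:3,3];return c+r*((z-c[2])/r[:,2])[:,None]
def w2px(n,P,o=None):
    K,E,p=cam(n,o);d=np.array(p.get("distortion",np.zeros(5)),float)
    c=(np.array(P,float).reshape(-1,3)-E[:3,3])@E[:3,:3]
    return cv2.projectPoints(c*[1,-1,-1],np.zeros(3),np.zeros(3),K,d)[0][:,0]
def snap(n,f):
    im=get_image(n);cv2.imwrite("pics/"+f,im[:,:,::-1]);return im
E
python3 - <<'E'
from h import *
for n in("top","side","wrist"):
    im=snap(n,n+"0.png");p=camera_params(n);print(n,{k:np.round(v,3).tolist() if k!='name' else v for k,v in p.items()})
o=get_obs();print(o)
E
```

```text
pics
top {'camera_matrix': [[422.827, 0.0, 249.152], [0.0, 422.827, 191.324], [0.0, 0.0, 1.0]], 'extrinsics': [[-0.016, 0.997, -0.069, 0.508], [-1.0, -0.017, -0.004, 0.041], [-0.005, 0.069, 0.998, 1.447], [0.0, 0.0, 0.0, 1.0]]}
side {'camera_matrix': [[383.938, 0.0, 246.862], [0.0, 383.938, 186.109], [0.0, 0.0, 1.0]], 'extrinsics': [[-0.94, 0.149, -0.307, 0.263], [-0.341, -0.464, 0.817, 0.942], [-0.021, 0.873, 0.487, 0.587], [0.0, 0.0, 0.0, 1.0]]}
wrist {'camera_matrix': [[278.913, 0.0, 252.865], [0.0, 278.913, 192.215], [0.0, 0.0, 1.0]], 'tool_from_camera': [[0.001, 0.957, 0.29, 0.073], [1.0, -0.001, 0.001, 0.0], [0.001, 0.29, -0.957, -0.149], [0.0, 0.0, 0.0, 1.0]]}
{'t': 0.15, 'q': array([-1.31597696e+00,  5.32268860e-02,  1.61398389e+00,  5.99877079e-06,
        1.47600544e+00, -1.18983757e-01]), 'dq': array([-0.00073553, -0.00094382, -0.00340856, -0.00178857, -0.00023056,
       -0.00059693]), 'effort': array([ 1.27799262e-04, -3.94241846e+01, -3.70722091e+01, -1.10002227e-04,
        4.67606951e-03,  1.18019365e-06]), 'tool_pos': array([ 0.22810841, -0.58134827,  0.22352885]), 'tool_rot': array([-3.08528899e+00, -5.83454071e-01,  1.63634167e-04]), 'contact_force': array([-0.52090505, -0.03327817, -0.75245202]), 'wrist_torque': array([ 0.00789099,  0.02494502, -0.01371602]), 'opening': 0.08537734146818475}
```

View pics/top0.png

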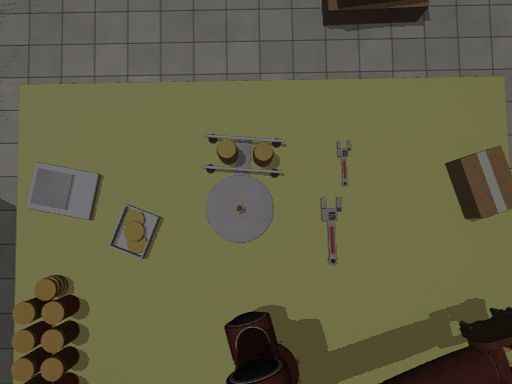

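The top view shows two wrenches: a small one at (344,162) and a large one at (332,230). The larger fits the job. The foot plate and nut are at (240,209), with the jars at (228,151) and (263,153) and the lid tray at (135,231). I'll measure the wrench and nut and confirm in an enlarged crop.

```bash
python3 - <<'E'
from h import *
im=cv2.imread("pics/top0.png")
h=cv2.cvtColor(im,cv2.COLOR_BGR2HSV)
red=((h[...,0]<8)|(h[...,0]>172))&(h[...,1]>130)&(h[...,2]>90)
n,l,s,c=cv2.connectedComponentsWithStats(red[:270,300:370].astype(np.uint8))
for i in range(1,n):
    if s[i,4]>8:
        p=c[i]+[300,0]; ys,xs=np.where(l==i); 
        pc=np.c_[xs+300,ys]; w=px2w("top",pc,.014)[:,:2]; u,sv,vt=np.linalg.svd(w-w.mean(0)); 
        print(p,s[i],w.mean(0),np.degrees(np.arctan2(vt[0,1],vt[0,0])), np.ptp((w-w.mean(0))@vt[0]))
print(px2w("top",[[332,262],[331,200],[338,200],[344,186]],.01))
# plate
lab=(h[...,1]<60)&(h[...,2]>90)
n,l,s,c=cv2.connectedComponentsWithStats(lab[165:255,195:285].astype(np.uint8))
for i in range(1,n):
    if s[i,4]>500:print("plate",c[i]+[195,165],s[i],px2w("top",c[i]+[195,165],.012))
a=cv2.resize(im[120:280,190:370],None,fx=3.3,fy=3.3,interpolation=cv2.INTER_CUBIC)
cv2.imwrite("pics/crop1.png",a)
E
```

```text
[344.22222222 169.66666667] [ 43 161   3  17  27] [ 0.67534579 -0.27799783] -178.24329328155014 0.05504748591865998
[331.64383562 239.76712329] [ 30 227   4  26  73] [ 0.43871748 -0.22815118] -178.72721549494352 0.08400922498788799
[[ 0.36410682 -0.2278877   0.01      ]
 [ 0.57289384 -0.23071421  0.01      ]
 [ 0.57250064 -0.25447529  0.01      ]
 [ 0.61987365 -0.2763539   0.01      ]]
plate [239.15512784 207.9232979 ] [  11    8   68   69 3481] [[0.55105063 0.08177376 0.012     ]]
```

View pics/crop1.png

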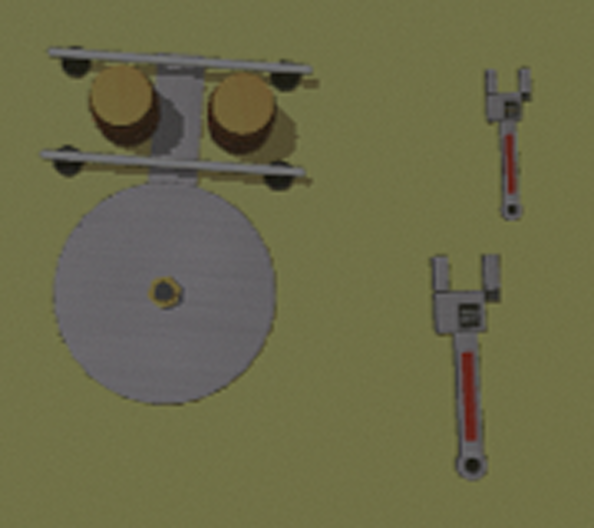

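Crop (468,370) shows the larger wrench, about 230 mm end to end, with jaws toward +x and the worm at crop (468,315). The smaller one is at crop (512,150). I'll move above the larger one's grip for a wrist look.

Request:
move_arm(
  deltas=[1,0.04,-0.025,0,5,1,0.08,-0.053,0.01,10,1,0.12,-0.08,0.02,15,1,0.16,-0.107,0.03,20,1,0.2,-0.134,0.04,20,1,0.24,-0.16,0.05,20,1,0.28,-0.187,0.06,20,1,0.32,-0.214,0.07,20,1,0.358,-0.239,0.08,20,1,0.358,-0.239,0.08,20],
)

```text
t: 1.15
tool_pos: [0.4751, -0.2231, 0.1418]
tool_rot: [-3.136, -0.049, 0.004]
contact_force: [-1.1, -1.0, 0.5]
opening: 0.0856
```

Request:
move_arm(
  deltas=[1,0,0,0,0,1,0,0,0,0],
)

```text
t: 1.35
tool_pos: [0.4747, -0.2232, 0.1416]
tool_rot: [-3.136, -0.049, 0.005]
contact_force: [-0.3, -0.2, 0.4]
opening: 0.0853
```

```bash
python3 - <<'E'
from h import *
o=get_obs();print(o['t'],o['tool_pos'],o['tool_rot'],o['contact_force'])
im=snap("wrist","w1.png")
P=[[.474,-.228,.014]]
print(w2px("wrist",P,o))
E
```

```text
1.35 [ 0.47473237 -0.22316501  0.14155179] [-3.13595694 -0.0487152   0.00503883] [-0.32192475 -0.22814494  0.37988824]
[[257.90887809 182.41894884]]
```

View pics/w1.png

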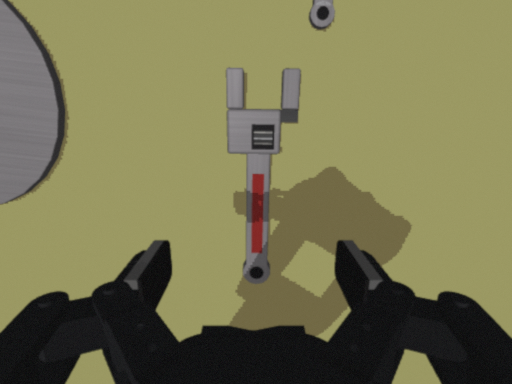

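The wrist view shows the large wrench: fixed jaw at left (cols 227–243, tips at row 68), moving jaw at cols 283–300, worm (263,137), red stripe x≈258, ring end (257,271). Converting these pixels.

```bash
python3 - <<'E'
from h import *
o=get_obs()
im=cv2.imread("pics/w1.png");h=cv2.cvtColor(im,cv2.COLOR_BGR2HSV)
red=((h[...,0]<8)|(h[...,0]>172))&(h[...,1]>150)&(h[...,2]>60)
red[:, :200]=0;red[:,320:]=0;red[:160]=0;red[270:]=0
ys,xs=np.where(red);w=px2w("wrist",np.c_[xs,ys],.014,o)[:,:2];m=w.mean(0);vt=np.linalg.svd(w-m)[2][0];vt*=np.sign(vt[0])
print("stripe",m,np.degrees(np.arctan2(vt[1],vt[0])),np.ptp((w-m)@vt),m+vt*((w-m)@vt).max())
# metal edges by rows: low saturation
g=(h[...,1]<70).astype(int)
for r in (72,85,95,103,115,145,165,240):
    row=np.where(np.diff(g[r,215:315]))[0]+215.5; print(r,row,np.round(px2w("wrist",[[c,r] for c in row],.016 if r<155 else .014,o)[:,:2],4).tolist())
for c in (232,238,288,294,258):
    col=np.where(np.diff(g[50:300,c]))[0]+50.5; print(c,col,np.round(px2w("wrist",[[c,r] for r in col],.016,o)[:,:2],4).tolist())
print("worm",px2w("wrist",[[263,137]],.019,o))
E
```

```text
stripe [ 0.43991336 -0.22899253] 1.0716806097131812 0.08665833670056214 [ 0.48181622 -0.22820868]
72 [225.5 243.5 281.5 300.5] [[0.5775, -0.1954], [0.578, -0.2117], [0.579, -0.2463], [0.5796, -0.2636]]
85 [225.5 243.5 281.5 299.5] [[0.5664, -0.1954], [0.5669, -0.212], [0.568, -0.247], [0.5685, -0.2635]]
95 [225.5 243.5 281.5 299.5] [[0.5577, -0.1954], [0.5582, -0.2122], [0.5593, -0.2475], [0.5598, -0.2642]]
103 [225.5 243.5 280.5 298.5] [[0.5506, -0.1954], [0.5511, -0.2123], [0.5522, -0.247], [0.5527, -0.2639]]
115 [226.5 297.5] [[0.5398, -0.1964], [0.5419, -0.2638]]
145 [226.5 279.5] [[0.5114, -0.1965], [0.513, -0.2484]]
165 [245.5 269.5] [[0.4917, -0.2155], [0.4925, -0.2397]]
240 [245.5 250.5 262.5 267.5] [[0.4083, -0.2174], [0.4085, -0.2229], [0.4089, -0.236], [0.4091, -0.2415]]
232 [ 66.5 153.5] [[0.5823, -0.2012], [0.5032, -0.2019]]
238 [ 67.5 153.5] [[0.5816, -0.2067], [0.5034, -0.2079]]
288 [ 67.5 122.5] [[0.583, -0.252], [0.5347, -0.2552]]
294 [ 67.5 122.5] [[0.5831, -0.2574], [0.5348, -0.261]]
258 [108.5 173.5 252.5 283.5] [[0.5466, -0.2261], [0.4838, -0.2284], [0.3946, -0.2316], [0.3549, -0.233]]
worm [[ 0.52055711 -0.23180545  0.019     ]]
```

Request:
move_arm(
  deltas=[1,0.012,-0.045,0,0,1,0.024,-0.09,0,0,1,0.036,-0.135,0,0,1,0.048,-0.18,0,0,1,0.06,-0.225,0,0,1,0.07,-0.27,0,0,1,0.079,-0.301,0,0,1,0.079,-0.301,0,0,1,0.079,-0.301,0,0],
)

```text
t: 2.3
tool_pos: [0.5449, 0.0787, 0.1433]
tool_rot: [-3.137, -0.047, 0.004]
contact_force: [-0.5, 0.1, 0.4]
opening: 0.0855
```

```bash
python3 - <<'E'
from h import *
o=get_obs();print(o['t'],o['tool_pos'],o['tool_rot'],ctrl.tip_reach,camera_params("wrist").keys())
np.save("o2.npy",o,allow_pickle=True)
im=snap("wrist","w2.png")
c=w2px("wrist",[[.551,.0818,.028]],o)[0];print(c)
x,y=int(c[0]),int(c[1])
a=im[y-50:y+50,x-65:x+65,::-1]
cv2.imwrite("pics/w2c.png",cv2.resize(a,None,fx=6,fy=6,interpolation=cv2.INTER_CUBIC));print(x-65,y-50)
E
```

```text
2.3 [0.54485262 0.07865153 0.14334762] [-3.13706866 -0.04664447  0.00384017] 0.025 dict_keys(['camera_matrix', 'tool_from_camera'])
[249.99892782 178.68158477]
184 128
```

View pics/w2c.png

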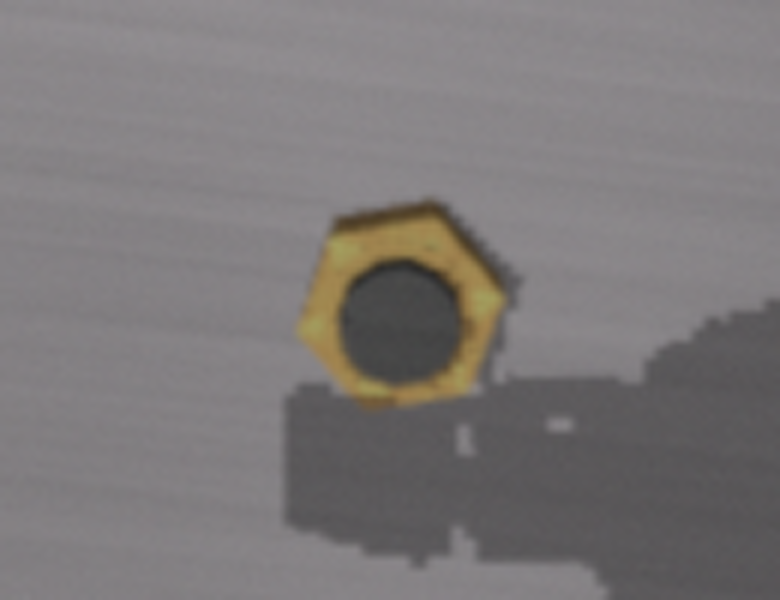

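The crop shows the brass hexagon with its stud. Top-face corners are at crop px ≈(302,328), (332,236), (438,218), (503,298), (472,388) and (360,394). Computing centre and angle.

```bash
python3 - <<'E'
from h import *
o=np.load("o2.npy",allow_pickle=True).item()
c=np.array([[302,328],[332,236],[438,218],[503,298],[472,388],[360,394]],float)
uv=c/6+[184,128]-.5*(1-1/6)
W=px2w("wrist",uv,.028,o)[:,:2];m=W.mean(0)
print(m,np.hypot(*(W-m).T)*1e3)
a=np.degrees(np.arctan2(*(W-m).T[::-1]));print(a,a%60)
# mask based: 6th harmonic of the bright brass outline in world coordinates
im=cv2.imread("pics/w2.png");h=cv2.cvtColor(im,cv2.COLOR_BGR2HSV)
for vt in (90,110,130):
    k=((h[...,1]>90)&(h[...,2]>vt)&(h[...,0]>12)&(h[...,0]<35)).astype(np.uint8);k[:, :220]=0;k[:,285:]=0;k[:140]=0;k[210:]=0
    ct=max(cv2.findContours(k,0,2)[0],key=cv2.contourArea);hu=cv2.convexHull(ct)[:,0]
    f=np.zeros_like(k);cv2.fillPoly(f,[hu],1);ys,xs=np.where(f)
    w=px2w("wrist",np.c_[xs,ys],.028,o)[:,:2];mm=w.mean(0);d=w-mm;z=d[:,0]+1j*d[:,1]
    print(vt,mm,len(w),np.degrees(np.angle((z**6).sum()))/6)
ys,xs=np.where((h[...,2]<80)&(np.arange(512)>230)&(np.arange(512)<270)&((np.arange(384)>165)&(np.arange(384)<195))[:,None])
print("stud",px2w("wrist",[[xs.mean(),ys.mean()]],.037,o),len(xs))
E
```

```text
[0.55024728 0.08134266] [16.46311985 16.6648272  16.49827022 16.69400229 17.51478575 15.70361638]
[ 101.74101024   43.44387821  -19.34844972  -80.59780243 -136.51392848
  155.90515389] [41.74101024 43.44387821 40.65155028 39.40219757 43.48607152 35.90515389]
90 [0.55034678 0.08139891] 833 -18.1465470995898
110 [0.55004011 0.08148165] 812 -18.127983160706847
130 [0.5500297  0.08149818] 787 -20.319004036392126
stud [[0.55136432 0.08120937 0.037     ]] 314
```

Request:
move_arm(
  deltas=[1,-0.012,0.045,0,0.6,1,-0.024,0.09,0,0.6,1,-0.036,0.135,0,0.6,1,-0.048,0.18,0,0.6,1,-0.06,0.225,0.01,0.6,1,-0.07,0.27,0.03,0.6,1,-0.0805,0.3046,0.06,0.6,1,-0.0805,0.3046,0.073,0.6,1,-0.0805,0.3046,0.073,0.6,1,-0.0805,0.3046,0.073,0.6],
)

```text
t: 3.35
tool_pos: [0.4725, -0.2287, 0.0695]
tool_rot: [-3.137, -0.027, 0.004]
contact_force: [0.2, -0.2, -0.0]
opening: 0.0855
```

Request:
move_arm(
  deltas=[1,0.001,-0.0006,0.02,0,1,0.001,-0.0006,0.041,0,1,0.001,-0.0006,0.041,0,-0.6,0.001,-0.0006,0.041,0,-0.6,0.001,-0.0006,0.041,0,-0.6,0.001,-0.0006,0.041,0,-0.6,0.001,-0.0006,0.041,0,-0.6,0.001,-0.0006,0.041,0,-0.6,0.001,-0.0006,0.041,0,-0.6,0.001,-0.0006,0.041,0],
  force=60,
)

```text
t: 4.35
tool_pos: [0.4733, -0.2279, 0.0285]
tool_rot: [-3.137, -0.027, 0.004]
contact_force: [-0.1, -0.5, 0.0]
opening: 0.0174
```

Request:
move_arm(
  deltas=[-1,0,0,0,0,-1,0,0,0,0,-1,0,0,0,0],
)

```text
t: 4.65
tool_pos: [0.4733, -0.2279, 0.0285]
tool_rot: [-3.137, -0.027, 0.004]
contact_force: [0.0, -0.3, 0.2]
opening: 0.0001
```

```bash
python3 - <<'E'
from h import *
o=get_obs();print(o['t'],o['tool_pos'],o['opening'],o['contact_force'])
snap("wrist","w3.png")
E
```

```text
4.65 [ 0.47333984 -0.22794632  0.02846924] 9.790577302274363e-05 [ 0.02446894 -0.28844641  0.23312086]
```

View pics/w3.png

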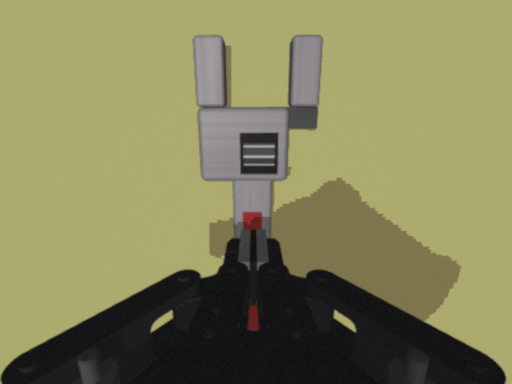

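The fingers shut above the handle without touching it (force ≈0). I'll probe down with the shut tips to find the true tip reach.

Request:
move_arm(
  deltas=[-1,0,0,0.002,0,-1,0,0,0.002,0],
)

```text
t: 4.9
tool_pos: [0.4731, -0.2278, 0.0261]
tool_rot: [-3.137, -0.026, 0.005]
contact_force: [0.4, -0.4, 0.1]
opening: 0.0002
```

Request:
move_arm(
  deltas=[-1,0,0,0.002,0,-1,0,0,0.002,0],
)

```text
t: 5.1
tool_pos: [0.4728, -0.2276, 0.0237]
tool_rot: [-3.136, -0.026, 0.006]
contact_force: [-0.5, 0.3, -1.0]
opening: 0.0002
```

Request:
move_arm(
  deltas=[-1,0,0,0.002,0,-1,0,0,0.002,0],
)

```text
t: 5.3
tool_pos: [0.4725, -0.2274, 0.0213]
tool_rot: [-3.136, -0.027, 0.007]
contact_force: [-0.3, -0.4, -0.0]
opening: 0.0003
```

```bash
python3 - <<'E'
from h import *
o=get_obs();im=snap("side","s1.png");Rm=R.from_rotvec(o["tool_rot"]).as_matrix()
p=o["tool_pos"]
pts=np.array([p+Rm[:,2]*d for d in(0,.006,.025)]+[[.473,-.228,.014],[.473,-.228,0]])
uv=w2px("side",pts,o);print(o['t'],o["contact_force"],o["effort"][:3],uv)
c=uv[1].astype(int);x0=max(c[0]-65,0);y0=max(c[1]-60,0);print(x0,y0)
cv2.imwrite("pics/s1c.png",cv2.resize(im[y0:y0+100,x0:x0+130,::-1],None,fx=6,fy=6,interpolation=cv2.INTER_CUBIC))
E
```

```text
5.3 [-0.33624947 -0.41131014 -0.02046316] [-2.11152836e-02 -3.30954266e+01 -3.14565969e+01] [[310.11998765 162.20732703]
 [310.01992154 163.81438534]
 [309.70596164 168.85657066]
 [309.88598979 164.05091735]
 [309.64205093 167.75613094]]
245 103
```

View pics/s1c.png

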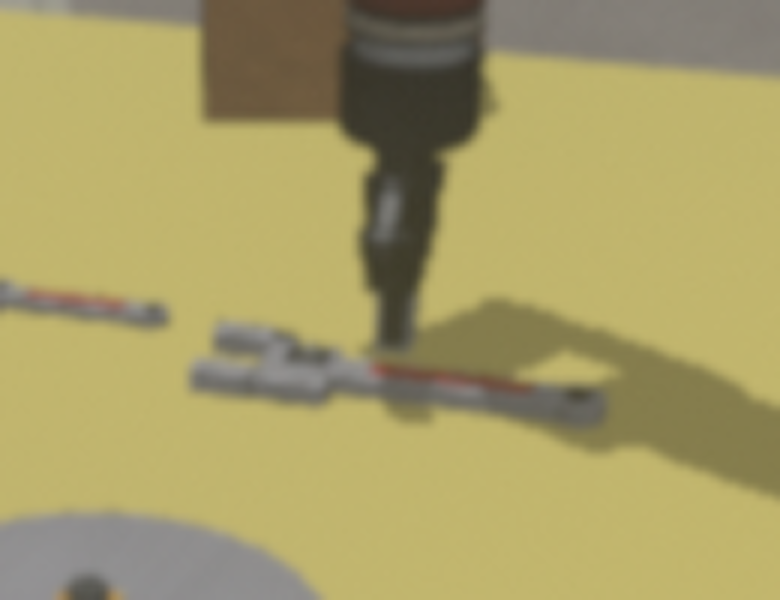

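The side crop shows the shut tips at crop (395,347), roughly 10 mm above the handle top (366), although the stated reach says they should be touching. I'll keep probing gently on force.

Request:
move_arm(
  deltas=[-1,0,0,0.004,0,-1,0,0,0.004,0],
)

```text
t: 5.55
tool_pos: [0.4722, -0.2272, 0.0168]
tool_rot: [-3.135, -0.026, 0.008]
contact_force: [0.8, -0.0, -0.7]
opening: 0.0
```

Request:
move_arm(
  deltas=[-1,0,0,0.002,0,-1,0,0,0.002,0],
)

```text
t: 5.75
tool_pos: [0.4718, -0.2269, 0.0143]
tool_rot: [-3.135, -0.026, 0.009]
contact_force: [-0.1, -0.1, 0.6]
opening: 0.0001
```

Request:
move_arm(
  deltas=[-1,0,0,0.002,0,-1,0,0,0.002,0],
)

```text
t: 5.95
tool_pos: [0.4716, -0.2268, 0.0119]
tool_rot: [-3.135, -0.026, 0.01]
contact_force: [-0.1, -0.2, -0.7]
opening: 0.0002
```

Request:
move_arm(
  deltas=[-1,0,0,0.002,0,-1,0,0,0.002,0],
)

```text
t: 6.15
tool_pos: [0.4714, -0.2266, 0.0096]
tool_rot: [-3.134, -0.027, 0.011]
contact_force: [0.4, -0.2, -1.2]
opening: 0.0002
```

Request:
move_arm(
  deltas=[-1,0,0,0.0015,0,-1,0,0,0.0015,0],
)

```text
t: 6.35
tool_pos: [0.4712, -0.2265, 0.0078]
tool_rot: [-3.134, -0.026, 0.011]
contact_force: [0.3, -0.1, 0.2]
opening: -0.0003
```

Request:
move_arm(
  deltas=[-1,0,0,0.0015,0,-1,0,0,0.0015,0],
)

```text
t: 6.55
tool_pos: [0.4714, -0.2267, 0.0073]
tool_rot: [-3.134, -0.026, 0.011]
contact_force: [-2.1, 1.4, 5.8]
opening: -0.0003
```

Contact comes at reported TCP z≈0.0075 on the 14 mm handle, so the real fingertip height is reported z + 6.5 mm. I'll use that from here. Now I'll open and grasp at the correct depth.

Request:
move_arm(
  deltas=[-1,0.002,0.0014,-0.02,0,0.4,0.002,0.0014,-0.02,0,0.4,0.002,0.0014,-0.02,0,0.4,0.002,0.0014,-0.02,0,0.4,0.002,0.0014,-0.01,0,0.4,0.002,0.0014,0.0,0,0.4,0.002,0.0014,0.006,0,0.4,0.002,0.0014,0.011,0,0.4,0.002,0.0014,0.011,0],
)

```text
t: 7.45
tool_pos: [0.4725, -0.2274, -0.0052]
tool_rot: [-3.133, -0.027, 0.015]
contact_force: [0.2, -0.5, 0.5]
opening: 0.0598
```

Request:
move_arm(
  deltas=[-1,0,0,0,0,-1,0,0,0,0,-1,0,0,0,0,-1,0,0,0,0,-1,0,0,0,0],
  force=60,
)

```text
t: 7.95
tool_pos: [0.4729, -0.2275, -0.0046]
tool_rot: [-3.133, -0.027, 0.014]
contact_force: [-0.9, 2.1, 3.3]
opening: 0.022
```

Gripped (22 mm). Lift and carry toward the nut with the jaw turned to about 41°, a corner direction of the hexagon.

Request:
move_arm(
  deltas=[-1,0,0,-0.03,0,-1,0,0,-0.065,0,-1,0.001,-0.04,-0.065,-7,-1,0.003,-0.08,-0.065,-14,-1,0.004,-0.12,-0.065,-21,-1,0.005,-0.16,-0.065,-28,-1,0.007,-0.2,-0.065,-35,-1,0.0083,-0.2474,-0.065,-40.2,-1,0.0083,-0.2474,-0.065,-40.2,-1,0.0083,-0.2474,-0.065,-40.2],
)

```text
t: 8.95
tool_pos: [0.4763, 0.0204, 0.0612]
tool_rot: [-2.929, -1.104, 0.012]
contact_force: [-0.9, -0.5, -4.6]
opening: 0.0224
```

Request:
move_arm(
  deltas=[-1,0,0,0,0,-1,0,0,0,0],
)

```text
t: 9.15
tool_pos: [0.4757, 0.0194, 0.0604]
tool_rot: [-2.93, -1.101, 0.014]
contact_force: [-0.0, -0.4, -5.2]
opening: 0.0222
```

```bash
python3 - <<'E'
from h import *
o=get_obs();np.save("o4.npy",o,allow_pickle=True);print(o['t'],o['tool_pos'],o['tool_rot'],o["contact_force"],o["opening"])
r=o["tool_rot"];Rm=R.from_rotvec(r).as_matrix();print("yaw",np.degrees(np.arctan2(Rm[1,0],Rm[0,0])),"tz",Rm[:,2])
im=snap("wrist","w4.png")
E
```

```text
9.15 [0.47571552 0.01938923 0.06044937] [-2.92963511 -1.10103011  0.0138445 ] [-0.04512249 -0.3871299  -5.21475962] 0.022212123539295837
yaw 41.19662355150612 tz [-0.01245369  0.00799005 -0.99989053]
```

View pics/w4.png

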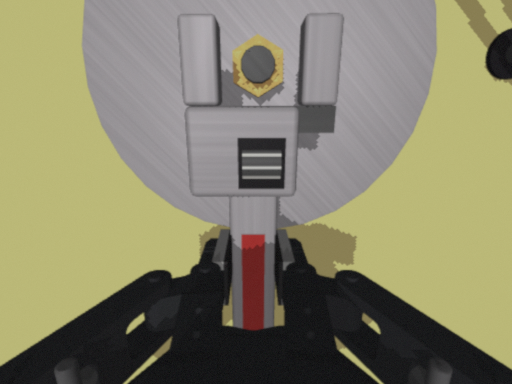

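The wrench is held level over the plate. The nut is at (258,66) between jaw faces at cols 219 and 301, and its corners at (259,38) and (259,96) line up with the wrench axis. Computing fit offsets in the tool frame.

```bash
python3 - <<'E'
from h import *
o=np.load("o4.npy",allow_pickle=True).item();Rm=R.from_rotvec(o["tool_rot"]).as_matrix()
im=cv2.imread("pics/w4.png");h=cv2.cvtColor(im,cv2.COLOR_BGR2HSV)
T=lambda W:np.round((W-o["tool_pos"])@Rm*1e3,1)
k=((h[...,1]>100)&(h[...,2]>120)&(h[...,0]>10)&(h[...,0]<28)).astype(np.uint8);k[:, :222]=0;k[:,300:]=0;k[102:]=0
ct=max(cv2.findContours(k,0,2)[0],key=cv2.contourArea);hu=cv2.convexHull(ct)[:,0]
f=np.zeros_like(k);cv2.fillPoly(f,[hu],1);ys,xs=np.where(f);w=px2w("wrist",np.c_[xs,ys],.028,o)[:,:2];m=w.mean(0);z=(w-m)@[1,1j]
print("nut",m,len(w),np.degrees(np.angle((z**6).sum()))/6%60,hu.min(0),hu.max(0), T(px2w("wrist",[[(hu[:,0].min()+hu[:,0].max())/2,ys.mean()],[xs.mean(),ys.mean()]],.028,o)))
print("extent mm",T(px2w("wrist",[[233,66],[284,66],[259,38],[259,96]],.028,o)))
zt=.0815
print("fixed",T(px2w("wrist",[[217,30],[219.5,60],[221,95]],zt,o)),"moving",T(px2w("wrist",[[303,30],[301.5,60],[300,95]],zt,o)))
print("tips",T(px2w("wrist",[[198,14],[322,14],[240,107],[262,163]],zt,o)),"handle",T(px2w("wrist",[[229,215],[279,215]],zt-.002,o)))
E
```

```text
nut [0.54975372 0.08150412] 2356 42.38064381487277 [233  35] [282  96] [[96.9  2.4 32. ]
 [96.9  2.5 32. ]]
extent mm [[ 96.7 -12.2  32.2]
 [ 96.6  18.2  31.8]
 [111.6   3.2  31.9]
 [ 79.7   3.4  32.1]]
fixed [[103.1 -14.9 -21.3]
 [ 91.9 -14.2 -21.2]
 [ 78.1 -14.1 -21.2]] moving [[103.   20.1 -21.8]
 [ 91.9  20.  -21.7]
 [ 78.1  20.1 -21.7]]
tips [[108.8 -22.3 -21.2]
 [108.6  27.3 -21.9]
 [ 73.1  -5.9 -21.3]
 [ 48.3   4.  -21.3]] handle [[ 21.5 -12.1 -19. ]
 [ 21.6  12.8 -19.3]]
```

Nut and jaw gap agree within about 0.5 mm in y, and the nut is 2 mm further along x. Descending along the tool axis.

Request:
move_arm(
  deltas=[-1,0.002,0,0,-0.6,-1,0.002,0,0.01,-0.6,-1,0.002,0,0.02,-0.6,-1,0.002,0,0.028,-0.6,-1,0.002,0,0.034,-0.6,-1,0.002,0,0.038,-0.6,-1,0.002,0,0.042,-0.6,-1,0.002,0,0.045,-0.6,-1,0.002,0,0.045,-0.6],
)

```text
t: 10.1
tool_pos: [0.4767, 0.021, 0.0153]
tool_rot: [-2.924, -1.116, 0.014]
contact_force: [0.1, 0.8, -4.8]
opening: 0.0225
```

Request:
move_arm(
  deltas=[-1,0,0,0.002,0,-1,0,0,0.004,0,-1,0,0,0.005,0,-1,0,0,0.005,0],
)

```text
t: 10.5
tool_pos: [0.4765, 0.0211, 0.0102]
tool_rot: [-2.924, -1.116, 0.014]
contact_force: [-0.3, -0.4, -5.5]
opening: 0.0223
```

Request:
move_arm(
  deltas=[-1,0,0,0.001,0,-1,0,0,0.0015,0,-1,0,0,0.0015,0],
)

```text
t: 10.8
tool_pos: [0.4764, 0.0211, 0.0086]
tool_rot: [-2.924, -1.116, 0.014]
contact_force: [0.5, 0.0, -3.8]
opening: 0.0223
```

Request:
move_arm(
  deltas=[-1,0,0,0.0005,0,-1,0,0,0.001,0,-1,0,0,0.001,0],
)

```text
t: 11.1
tool_pos: [0.4764, 0.0211, 0.0076]
tool_rot: [-2.924, -1.116, 0.015]
contact_force: [0.6, 0.7, -4.8]
opening: 0.0219
```

Request:
move_arm(
  deltas=[-1,0,0,0.0008,0,-1,0,0,0.0008,0,-1,0,0,0.0008,0],
)

```text
t: 11.4
tool_pos: [0.4764, 0.0211, 0.0074]
tool_rot: [-2.923, -1.116, 0.015]
contact_force: [-5.1, -0.5, 5.3]
opening: 0.0224
```

Request:
move_arm(
  deltas=[-0.3,0,0,0,0,-0.3,0,0,0,0,-0.3,0,0,0,0,-0.3,0,0,-0.01,0,-0.3,0,0,-0.03,0,-0.3,0,0,-0.04,0,-1,0,0,-0.04,0,-1,0,0,-0.04,0],
)

```text
t: 12.2
tool_pos: [0.4772, 0.0208, 0.0477]
tool_rot: [-2.924, -1.116, 0.014]
contact_force: [-0.2, 0.0, -0.8]
opening: 0.0019
```

```bash
python3 - <<'E'
from h import *
o=get_obs();np.save("o5.npy",o,allow_pickle=True);print(o['t'],o['tool_pos'],o['tool_rot'],o["contact_force"],o["opening"])
im=snap("wrist","w5.png")
E
```

```text
12.2 [0.47716819 0.02076934 0.04765248] [-2.92378201 -1.11639402  0.01402093] [-0.23474312  0.02994724 -0.78225563] 0.001942774391539589
```

View pics/w5.png

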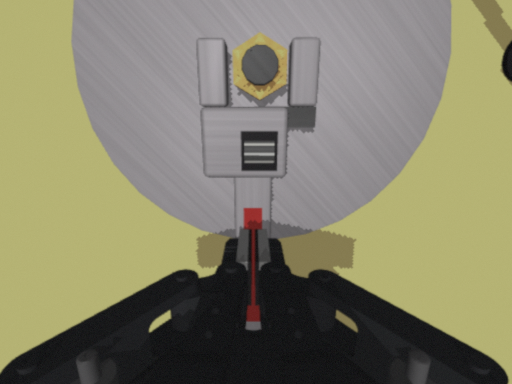

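The wrench lies flat with the nut (260,66) between jaw faces at cols 227 and 290, and the worm is at (259,151). Measuring worm position and gap.

```bash
cat >> h.py <<'E'
def T(W,o):
    Rm=R.from_rotvec(o["tool_rot"]).as_matrix();return np.round((W-o["tool_pos"])@Rm*1e3,1)
def yaw(o):
    Rm=R.from_rotvec(o["tool_rot"]).as_matrix();return np.degrees(np.arctan2(Rm[1,0],Rm[0,0])),np.round(Rm[:,2],4)
E
python3 - <<'E'
from h import *
o=np.load("o5.npy",allow_pickle=True).item()
print("worm",T(px2w("wrist",[[259,151],[241,151],[277,151],[259,132],[259,171]],.031,o),o))
print("jawfaces+nut edges",T(px2w("wrist",[[227,70],[232,70],[288,70],[290.5,70],[259,34],[259,99],[254,108]],.028,o),o),yaw(o))
E
```

```text
worm [[48.2  3.3 16.4]
 [48.2 -7.3 16.6]
 [48.3 14.  16.3]
 [59.3  3.3 16.4]
 [36.1  3.4 16.5]]
jawfaces+nut edges [[ 92.9 -14.8  19.5]
 [ 92.9 -12.   19.4]
 [ 92.9  19.2  19. ]
 [ 92.9  20.6  19. ]
 [110.8   3.   19.2]
 [ 77.6   3.2  19.3]
 [ 72.7   0.3  19.3]] (np.float64(41.798621609842606), array([-0.0126,  0.0079, -0.9999]))
```

Request:
move_arm(
  deltas=[-1,0.02,0.0035,0,0,-1,0.039,0.0035,0.008,0,-1,0.039,0.0035,0.016,0,-1,0.039,0.0035,0.02,0,-1,0.039,0.0035,0.02,0],
  force=40,
)

```text
t: 12.75
tool_pos: [0.5058, 0.0441, 0.025]
tool_rot: [-2.922, -1.115, 0.022]
contact_force: [-0.6, 0.1, 0.5]
opening: -0.0001
```

Request:
move_arm(
  deltas=[-1,0,0,0.002,0,-1,0,0,0.002,0],
)

```text
t: 12.95
tool_pos: [0.5055, 0.0436, 0.0232]
tool_rot: [-2.923, -1.115, 0.022]
contact_force: [-1.2, -0.9, 1.3]
opening: 0.0001
```

Request:
move_arm(
  deltas=[-1,0,0,0.001,0,-1,0,0,0.001,0],
)

```text
t: 13.15
tool_pos: [0.5056, 0.0435, 0.0229]
tool_rot: [-2.923, -1.115, 0.022]
contact_force: [-2.3, -0.2, 4.8]
opening: 0.0
```

Request:
move_arm(
  deltas=[-1,0,0,0.0012,0,-1,0.003,0,0.0014,0,-1,0.006,0,0.0014,0,-1,0.009,0,0.0014,0],
)

```text
t: 13.55
tool_pos: [0.5131, 0.05, 0.0239]
tool_rot: [-2.922, -1.114, 0.02]
contact_force: [-5.9, 1.6, 14.8]
opening: 0.0003
```

Request:
move_arm(
  deltas=[-1,0.003,0,0.0014,0,-1,0.006,0,0.0014,0,-1,0.009,0,0.0014,0],
)

```text
t: 13.85
tool_pos: [0.5201, 0.0563, 0.0239]
tool_rot: [-2.921, -1.113, 0.02]
contact_force: [-4.3, 1.3, 10.3]
opening: -0.0002
```

```bash
python3 - <<'E'
from h import *
o=get_obs();np.save("o6.npy",o,allow_pickle=True);print(o['t'],o['tool_pos'],yaw(o),o["contact_force"])
im=snap("wrist","w6.png")
cv2.imwrite("pics/w6c.png",cv2.resize(im[0:250,130:380,::-1],None,fx=2.4,fy=2.4,interpolation=cv2.INTER_CUBIC))
E
```

```text
13.85 [0.52009703 0.05634266 0.02393414] (np.float64(41.73110379537568), array([-0.0173,  0.0095, -0.9998])) [-4.33198396  1.26544914 10.30727986]
```

View pics/w6c.png

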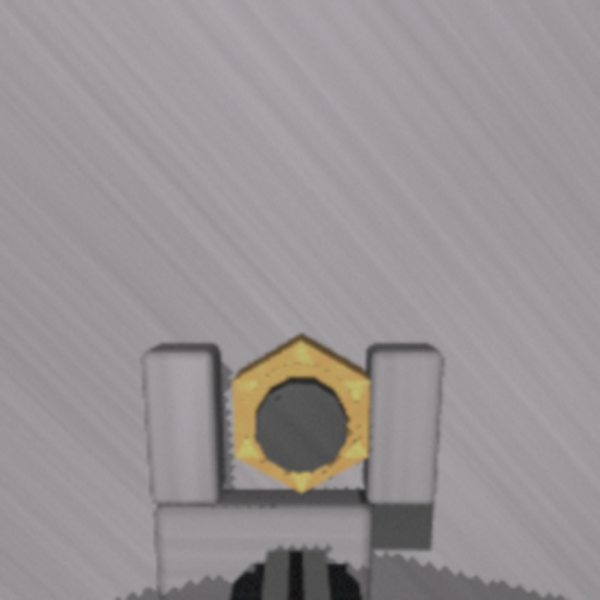

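The moving jaw (crop col 370) now touches the nut, with about 2.3 mm left at the fixed jaw (cols 218–235), so the worm works. Next stroke.

Request:
move_arm(
  deltas=[-1,0,0,-0.006,0,-1,-0.01,0,-0.006,0,-1,-0.02,0,-0.006,0,-1,-0.0205,0,-0.003,0,-1,-0.0205,0,0,0,-1,-0.0205,0,0,0],
)

```text
t: 14.5
tool_pos: [0.5044, 0.0429, 0.0232]
tool_rot: [-2.921, -1.113, 0.021]
contact_force: [-0.2, -0.5, -0.1]
opening: 0.0002
```

Request:
move_arm(
  deltas=[-1,0,0,0.0012,0,-1,0,0,0.0014,0,-1,0.003,0,0.0014,0,-1,0.006,0,0.0014,0,-1,0.009,0,0.0014,0],
)

```text
t: 15.0
tool_pos: [0.5107, 0.0475, 0.0231]
tool_rot: [-2.922, -1.115, 0.028]
contact_force: [-10.8, -4.6, 19.9]
opening: -0.0001
```

Request:
move_arm(
  deltas=[-1,0.003,0,0.0012,0,-1,0.006,0,0.0012,0,-1,0.009,0,0.0012,0,-1,0.0105,0,0.0012,0],
)

```text
t: 15.4
tool_pos: [0.5198, 0.0547, 0.0239]
tool_rot: [-2.923, -1.116, 0.026]
contact_force: [-3.6, -0.6, 12.0]
opening: -0.0
```

```bash
cat >> h.py <<'E'
def gap(f):
    "jaw faces, nut edges along the rows of the nut (columns), read from intensity/hue"
    o=get_obs();im=snap("wrist",f);h=cv2.cvtColor(im,cv2.COLOR_RGB2HSV)
    k=(h[...,1]>100)&(h[...,2]>100)&(h[...,0]>10)&(h[...,0]<28);k[:,:200]=0;k[:,320:]=0
    n,l,s,c=cv2.connectedComponentsWithStats(k[:230].astype(np.uint8));i=1+s[1:,4].argmax();x,y,w,hh,_=s[i]
    cy=int(c[i][1]);g=im.mean(2)
    print("t",o['t'],"tool",np.round(o['tool_pos'],4),yaw(o),"F",np.round(o["contact_force"],1),"nut box",x,y,w,hh,"c",c[i])
    for r in (cy-6,cy,cy+6):print(r,"L",np.round(g[r,x-14:x+3]).astype(int).tolist(),"R",np.round(g[r,x+w-3:x+w+12]).astype(int).tolist())
    print("nut",np.round(px2w("wrist",[c[i]],.028,o),4))
    return o,im
E
python3 -c "
from h import *
gap('w7.png')"
```

```text
t 15.4 tool [0.5198 0.0547 0.0239] (np.float64(41.79741973284884), array([-0.0205,  0.0062, -0.9998])) F [-3.6 -0.6 12. ] nut box 225 137 57 66 c [253.30420712 166.92944984]
160 L [164, 161, 159, 158, 158, 156, 145, 130, 109, 78, 60, 61, 81, 109, 135, 149, 154] R [157, 149, 144, 125, 124, 139, 150, 153, 153, 150, 149, 149, 149, 153, 155]
166 L [160, 159, 158, 158, 156, 156, 147, 131, 112, 84, 62, 62, 78, 105, 134, 144, 146] R [144, 143, 134, 122, 128, 143, 151, 154, 152, 150, 149, 148, 150, 152, 154]
172 L [160, 158, 158, 155, 154, 156, 147, 133, 117, 89, 65, 61, 76, 103, 134, 144, 144] R [146, 143, 134, 126, 134, 144, 152, 153, 151, 149, 147, 147, 149, 152, 154]
nut [[0.5519 0.0833 0.028 ]]
```

Request:
move_arm(
  deltas=[-1,0,0,-0.006,0,-1,-0.01,0,-0.006,0,-1,-0.019,0.001,-0.006,0,-1,-0.0195,0.001,-0.003,0,-1,-0.0195,0.001,0,0,-1,-0.0195,0.001,0,0],
)

```text
t: 16.05
tool_pos: [0.5052, 0.041, 0.0231]
tool_rot: [-2.922, -1.115, 0.028]
contact_force: [0.2, 0.4, -0.9]
opening: 0.0001
```

Request:
move_arm(
  deltas=[-1,0,0,0.0012,0,-1,0.002,0,0.0013,0,-1,0.004,0,0.0013,0,-1,0.006,0,0.001,0,-1,0.008,0,0.001,0],
)

```text
t: 16.55
tool_pos: [0.5104, 0.0454, 0.0228]
tool_rot: [-2.923, -1.117, 0.035]
contact_force: [-8.1, -4.5, 12.9]
opening: -0.0001
```

Request:
move_arm(
  deltas=[-1,0.003,0,0.0012,0,-1,0.006,0,0.0012,0,-1,0.009,0,0.0012,0,-1,0.0105,0,0.0012,0],
)

```text
t: 16.95
tool_pos: [0.52, 0.0525, 0.0239]
tool_rot: [-2.924, -1.118, 0.032]
contact_force: [-3.3, -0.5, 11.9]
opening: 0.0002
```

```bash
python3 -c "
from h import *
gap('w8.png')"
```

```text
t 16.95 tool [0.52   0.0525 0.0239] (np.float64(41.84994836327843), array([-0.0232,  0.0034, -0.9997])) F [-3.3 -0.5 11.9] nut box 221 136 58 65 c [250.05353728 165.09815169]
159 L [165, 164, 165, 164, 162, 161, 159, 158, 158, 158, 150, 135, 117, 94, 99, 130, 145] R [147, 145, 131, 112, 120, 136, 148, 152, 154, 151, 148, 148, 149, 152, 153]
165 L [163, 165, 165, 164, 161, 159, 158, 157, 157, 157, 150, 135, 118, 94, 93, 128, 144] R [143, 141, 129, 118, 126, 140, 152, 153, 152, 149, 148, 149, 148, 150, 154]
171 L [162, 163, 162, 162, 159, 158, 157, 155, 156, 155, 148, 135, 122, 93, 85, 126, 146] R [147, 143, 126, 116, 130, 144, 152, 151, 151, 147, 148, 148, 149, 153, 153]
nut [[0.5517 0.083  0.028 ]]
```

Request:
move_arm(
  deltas=[-1,0,0,-0.006,0,-1,-0.01,0,-0.006,0,-1,-0.017,0,-0.006,0,-1,-0.017,0,-0.003,0,-1,-0.017,0,0,0,-1,-0.017,0,0,0],
)

```text
t: 17.6
tool_pos: [0.5066, 0.0412, 0.0232]
tool_rot: [-2.923, -1.117, 0.034]
contact_force: [-1.3, 0.3, -0.0]
opening: 0.0
```

Request:
move_arm(
  deltas=[-1,0,0,0.0012,0,-1,0.002,0,0.0013,0,-1,0.004,0,0.0013,0,-1,0.006,0,0.001,0],
)

```text
t: 18.0
tool_pos: [0.5098, 0.0441, 0.0224]
tool_rot: [-2.923, -1.119, 0.043]
contact_force: [-8.1, -5.6, 10.7]
opening: -0.0004
```

Request:
move_arm(
  deltas=[-1,0.003,0,0.0012,0,-1,0.006,0,0.0012,0,-1,0.008,0,0.0012,0],
)

```text
t: 18.3
tool_pos: [0.5168, 0.0493, 0.0239]
tool_rot: [-2.924, -1.12, 0.043]
contact_force: [-8.0, -1.4, 17.0]
opening: 0.0002
```

```bash
python3 -c "
from h import *
gap('w9.png')"
```

```text
t 18.3 tool [0.5168 0.0493 0.0239] (np.float64(41.9187777754536), array([-2.960e-02, -1.000e-04, -9.996e-01])) F [-8.  -1.4 17. ] nut box 221 127 58 66 c [250.07924528 157.04465409]
151 L [165, 166, 167, 166, 165, 164, 162, 161, 159, 159, 157, 146, 132, 120, 136, 146, 149] R [147, 144, 133, 117, 125, 141, 152, 154, 154, 153, 150, 150, 152, 152, 156]
157 L [163, 166, 165, 165, 164, 161, 160, 157, 158, 157, 155, 145, 130, 108, 127, 144, 144] R [143, 142, 130, 124, 133, 146, 152, 154, 153, 151, 150, 149, 150, 155, 155]
163 L [163, 164, 163, 163, 161, 160, 158, 155, 155, 156, 154, 144, 129, 106, 118, 141, 148] R [147, 145, 128, 121, 137, 147, 152, 153, 150, 148, 148, 150, 150, 154, 156]
nut [[0.5517 0.0828 0.028 ]]
```

Request:
move_arm(
  deltas=[-1,0,0,-0.006,0,-1,-0.007,0,-0.006,0,-1,-0.014,0,-0.006,0,-1,-0.014,0,-0.003,0,-1,-0.014,0,-0.001,0,-1,-0.014,0,-0.001,0],
)

```text
t: 18.95
tool_pos: [0.5059, 0.0401, 0.0243]
tool_rot: [-2.923, -1.119, 0.045]
contact_force: [0.1, 0.4, -0.3]
opening: 0.0002
```

Request:
move_arm(
  deltas=[-1,0,0,0.0015,0,-1,0,0,0.0023,0,-1,0.003,0,0.0026,0,-1,0.006,0,0.0026,0,-1,0.009,0,0.0022,0,-1,0.012,0,0.002,0],
)

```text
t: 19.55
tool_pos: [0.5129, 0.046, 0.0235]
tool_rot: [-2.924, -1.122, 0.059]
contact_force: [-12.5, -7.9, 20.2]
opening: -0.0001
```

```bash
python3 -c "
from h import *
gap('w10.png')"
```

```text
t 19.55 tool [0.5129 0.046  0.0235] (np.float64(41.99634064561302), array([-0.0382, -0.0052, -0.9993])) F [-12.5  -7.9  20.2] nut box 221 117 59 67 c [250.7228027  148.14074985]
142 L [165, 166, 166, 165, 164, 163, 161, 162, 159, 159, 154, 142, 129, 124, 136, 144, 147] R [146, 144, 129, 124, 134, 147, 155, 156, 153, 151, 152, 151, 152, 154, 157]
148 L [165, 166, 164, 165, 164, 161, 160, 158, 157, 157, 153, 140, 125, 115, 133, 143, 145] R [143, 143, 123, 125, 140, 150, 156, 153, 152, 149, 150, 150, 152, 155, 157]
154 L [164, 164, 164, 164, 161, 159, 157, 157, 156, 157, 152, 138, 121, 107, 132, 147, 148] R [147, 143, 121, 119, 139, 152, 155, 153, 150, 150, 148, 149, 153, 155, 156]
nut [[0.5517 0.0825 0.028 ]]
```

The last stroke stalled at about 15 N along it with lag, and both jaw faces meet the nut, so the jaws are snug. Lifting off and retreating to look at the handle before regripping.

Request:
move_arm(
  deltas=[-1,0.001,0,-0.004,0,-1,0.001,0,-0.012,0,-1,-0.006,0,-0.03,0,0.4,-0.025,0,-0.04,0,0.4,-0.044,0,-0.04,0,0.4,-0.044,0,-0.04,0,0.4,-0.044,0,-0.04,0],
)

```text
t: 20.3
tool_pos: [0.4831, 0.0177, 0.0654]
tool_rot: [-2.924, -1.12, 0.052]
contact_force: [-0.2, 0.3, 0.0]
opening: 0.0582
```

```bash
python3 - <<'E'
from h import *
o,im=gap('w11.png')
np.save("o11.npy",o,allow_pickle=True)
cv2.imwrite("pics/w11b.png",cv2.resize(im[:,100:420,::-1],None,fx=1.56,fy=1.56,interpolation=cv2.INTER_CUBIC))
E
```

```text
t 20.3 tool [0.4831 0.0177 0.0654] (np.float64(41.93809525963547), array([-0.0347, -0.003 , -0.9994])) F [-0.2  0.3  0. ] nut box 226 43 49 60 c [250.46895973  73.44798658]
67 L [166, 166, 167, 166, 166, 165, 162, 162, 160, 159, 156, 140, 123, 124, 136, 143, 142] R [142, 141, 127, 114, 123, 144, 156, 157, 152, 151, 152, 153, 155, 157, 158]
73 L [164, 165, 165, 165, 164, 164, 162, 158, 157, 157, 154, 139, 121, 113, 131, 143, 144] R [143, 142, 121, 115, 130, 148, 154, 153, 151, 150, 151, 153, 154, 156, 157]
79 L [161, 163, 163, 163, 164, 161, 160, 157, 156, 155, 152, 139, 117, 103, 127, 142, 144] R [142, 141, 125, 123, 138, 152, 155, 153, 152, 150, 150, 151, 154, 155, 155]
nut [[0.5497 0.081  0.028 ]]
```

View pics/w11b.png

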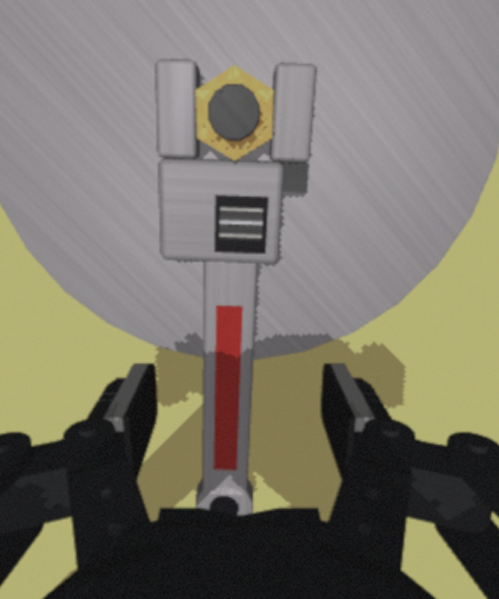

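Jaws (inner faces at view cols 197 and 273) sit flush on the nut (234,110), with the handle running (229,310)–(225,470). Measuring the handle line in the tool frame.

```bash
python3 - <<'E'
from h import *
o=np.load("o11.npy",allow_pickle=True).item()
im=cv2.imread("pics/w11.png");h=cv2.cvtColor(im,cv2.COLOR_BGR2HSV)
red=((h[...,0]<8)|(h[...,0]>172))&(h[...,1]>150)&(h[...,2]>40);red[:190]=0;red[310:]=0
ys,xs=np.where(red);print(len(xs))
w=T(px2w("wrist",np.c_[xs,ys],.026,o),o);m=w[:,:2].mean(0);v=np.linalg.svd(w[:,:2]-m)[2][0];v*=np.sign(v[0])
p=(w[:,:2]-m)@v
print("stripe centre",m,"dir deg",np.degrees(np.arctan2(v[1],v[0])),"front",m+v*p.max(),np.ptp(p))
print("nut",T(px2w("wrist",[[250.5,73.5]],.028,o),o))
print("stripe z in tool",w[:,2].mean())
E
```

```text
1477
stripe centre [-28.25152336  -6.0113067 ] dir deg 1.800524888992537 front [12.46445078 -4.7313823 ] 87.75902314213808
nut [[92.8 -1.8 34.9]]
stripe z in tool 40.325457007447525
```

Request:
move_arm(
  deltas=[0.4,0.002,-0.005,0.02,1.8,0.4,0.002,-0.005,0.035,1.8,0.4,0.002,-0.005,0.045,1.8,0.4,0.002,-0.005,0.053,1.8,0.4,0.002,-0.005,0.055,1.8,0.4,0.002,-0.005,0.055,1.8],
)

```text
t: 20.95
tool_pos: [0.4795, 0.0228, 0.0103]
tool_rot: [-2.941, -1.075, 0.054]
contact_force: [-0.9, -0.7, -0.1]
opening: 0.06
```

Request:
move_arm(
  deltas=[-1,0,0,0,0,-1,0,0,0,0,-1,0,0,0,0,-1,0,0,0,0,-1,0,0,0,0],
  force=25,
)

```text
t: 21.45
tool_pos: [0.4801, 0.0228, 0.0111]
tool_rot: [-2.942, -1.075, 0.052]
contact_force: [-0.7, 0.8, 4.6]
opening: 0.0227
```

Request:
move_arm(
  deltas=[-1,0.0001,-0.0032,0,2,-1,0.0002,-0.0064,0,4,-1,0.0005,-0.0095,0,6,-1,0.0009,-0.0127,0,8,-1,0.0014,-0.0158,0,10,-1,0.002,-0.019,0,12],
)

```text
t: 22.05
tool_pos: [0.4695, 0.0383, 0.0112]
tool_rot: [-3.043, -0.762, 0.053]
contact_force: [1.1, -1.0, -1.7]
opening: 0.023
```

```bash
python3 - <<'E'
from h import *
o=get_obs();y,z=yaw(o);n=np.array([.5503,.0815]);d=n-o["tool_pos"][:2]
print(y,z,np.hypot(*d),np.degrees(np.arctan2(d[1],d[0])),o["contact_force"],o["wrist_torque"])
E
```

```text
28.11933020531272 [-0.0336 -0.0039 -0.9994] 0.09163898870067415 28.10345786031442 [ 1.11909933 -0.97754064 -1.71006779] [-0.08223681 -0.14884768  0.15864234]
```

Request:
move_arm(
  deltas=[-1,0.0001,-0.0032,0,2,-1,0.0002,-0.0064,0,4,-1,0.0005,-0.0095,0,6,-1,0.0009,-0.0127,0,8,-1,0.0014,-0.0158,0,10,-1,0.002,-0.019,0,12,-1,0.0027,-0.0221,0,14,-1,0.0035,-0.0251,0,16],
)

```text
t: 22.85
tool_pos: [0.4608, 0.0619, 0.0112]
tool_rot: [3.123, 0.33, -0.052]
contact_force: [0.7, -2.6, 0.3]
opening: 0.0233
```

Request:
move_arm(
  deltas=[-1,0,-0.0016,0,1,-1,0.0001,-0.0032,0,2,-1,0.0001,-0.0048,0,3,-1,0.0002,-0.0064,0,4],
)

```text
t: 23.25
tool_pos: [0.4596, 0.0682, 0.0112]
tool_rot: [3.131, 0.219, -0.052]
contact_force: [0.6, -2.4, 2.3]
opening: 0.0233
```

Request:
move_arm(
  deltas=[-1,0,-0.0016,0,1,-1,0.0001,-0.0032,0,2,-1,0.0001,-0.0048,0,3],
)

```text
t: 23.55
tool_pos: [0.4591, 0.073, 0.0111]
tool_rot: [3.135, 0.135, -0.052]
contact_force: [0.5, -2.6, 0.7]
opening: 0.023
```

```bash
cat > st.py <<'E'
from h import *
o=get_obs();y,z=yaw(o);n=np.array([.5503,.0815]);d=n-o["tool_pos"][:2]
print(o['t'],y,z,np.hypot(*d),np.degrees(np.arctan2(d[1],d[0])),o["contact_force"],o["wrist_torque"])
E
python3 st.py
```

```text
23.55 4.927563338141811 [-0.0329 -0.005  -0.9994] 0.09162424054722804 5.329104334244915 [ 0.53880941 -2.62856958  0.67019498] [-0.03946756 -0.15183817  0.28476168]
```

Request:
move_arm(
  deltas=[-1,0,-0.0016,0,1,-1,0.0001,-0.0032,0,2,-1,0.0001,-0.0048,0,3],
)

```text
t: 23.85
tool_pos: [0.4587, 0.0779, 0.0111]
tool_rot: [3.136, 0.051, -0.052]
contact_force: [-0.8, -3.0, 1.4]
opening: 0.0234
```

Request:
move_arm(
  deltas=[-1,0,-0.0016,0,1,-1,0.0001,-0.0032,0,2,-1,0.0001,-0.0048,0,3],
)

```text
t: 24.15
tool_pos: [0.4587, 0.0827, 0.0111]
tool_rot: [3.135, -0.034, -0.052]
contact_force: [0.2, -2.6, 1.4]
opening: 0.023
```

```bash
python3 st.py
```

```text
24.15 -1.2427126683334127 [-0.0329 -0.0053 -0.9994] 0.0916518336493453 -0.7753287405217385 [ 0.1765582  -2.64041542  1.38087408] [-0.07115831 -0.02624306  0.26505047]
```

Request:
move_arm(
  deltas=[-1,0,-0.0016,0,1,-1,0.0001,-0.0032,0,2,-1,0.0001,-0.0048,0,3],
)

```text
t: 24.45
tool_pos: [0.4588, 0.0877, 0.0111]
tool_rot: [3.132, -0.118, -0.051]
contact_force: [-0.3, -3.0, 1.9]
opening: 0.0231
```

Request:
move_arm(
  deltas=[-1,0,-0.0016,0,1,-1,0.0001,-0.0032,0,2],
)

```text
t: 24.65
tool_pos: [0.459, 0.0906, 0.011]
tool_rot: [3.128, -0.174, -0.052]
contact_force: [-1.6, -5.8, 2.2]
opening: 0.0234
```

Request:
move_arm(
  deltas=[-1,0,-0.0016,0,1,-1,0.0001,-0.0032,0,2],
)

```text
t: 24.85
tool_pos: [0.4591, 0.0933, 0.011]
tool_rot: [3.122, -0.229, -0.053]
contact_force: [-1.8, -6.3, 3.0]
opening: 0.0235
```

```bash
python3 st.py; cat >> h.py <<'E'
def hexang(o,im):
    h=cv2.cvtColor(im,cv2.COLOR_RGB2HSV);k=((h[...,1]>100)&(h[...,2]>100)&(h[...,0]>10)&(h[...,0]<28)).astype(np.uint8);k[:,:200]=0;k[:,320:]=0;k[140:]=0
    ct=max(cv2.findContours(k,0,2)[0],key=cv2.contourArea);hu=cv2.convexHull(ct)[:,0]
    f=np.zeros_like(k);cv2.fillPoly(f,[hu],1);ys,xs=np.where(f);w=px2w("wrist",np.c_[xs,ys],.028,o)[:,:2];m=w.mean(0);z=(w-m)@[1,1j]
    return m,(np.degrees(np.angle((z**6).sum()))/6+30)%60-30,len(w)
E
python3 - <<'E'
from h import *
o,im=gap('w12.png');print(hexang(o,im))
a=cv2.imread('pics/w11.png')[:,:,::-1].copy();print("w11",hexang(np.load("o11.npy",allow_pickle=True).item(),a))
E
```

```text
24.85 -8.400660600055211 [-0.0348 -0.0081 -0.9994] 0.09197175894030565 -7.389549289762832 [-1.84809244 -6.28149509  3.03255882] [-0.74766249  0.34465655  0.42349768]
t 24.85 tool [0.4591 0.0933 0.011 ] (np.float64(-8.400660600055211), array([-0.0348, -0.0081, -0.9994])) F [-1.8 -6.3  3. ] nut box 212 19 73 87 c [248.28240925  63.36697248]
57 L [184, 184, 182, 181, 178, 177, 176, 174, 174, 174, 166, 150, 133, 116, 127, 151, 160] R [152, 140, 119, 126, 142, 153, 162, 168, 169, 164, 163, 161, 161, 161, 163]
63 L [185, 184, 183, 181, 178, 178, 175, 172, 175, 175, 169, 158, 142, 124, 105, 134, 156] R [159, 156, 133, 129, 143, 153, 164, 168, 168, 167, 163, 162, 162, 160, 163]
69 L [184, 183, 183, 182, 179, 177, 174, 175, 173, 174, 173, 163, 147, 129, 111, 98, 140] R [156, 154, 136, 135, 144, 154, 164, 170, 167, 167, 165, 162, 162, 162, 163]
nut [[0.5499 0.0816 0.028 ]]
(array([0.55025786, 0.08147895]), np.float64(-3.1816432860123456), 4782)
w11 (array([0.5504076 , 0.08106305]), np.float64(-18.639892098895235), 2258)
```

Nut angle went from 41.4° to −3.2° and the force doubled as the wrench began to over-rotate by a few degrees, so it seems to be at its stop. I'll relieve the load, release, and inspect the fit.

Request:
move_arm(
  deltas=[-1,0,0.0015,0,-1,-1,0,0.003,0,-2,-1,0,0.0035,0,-2.5,0.4,0,0.0035,0,-2.5,0.4,0,0.0035,0,-2.5,0.4,0,0.0035,0,-2.5,0.4,0,0.0035,-0.02,-2.5,0.4,0,0.0035,-0.045,-2.5,0.4,0,0.0035,-0.055,-2.5,0.4,0,0.0035,-0.055,-2.5],
)

```text
t: 25.9
tool_pos: [0.462, 0.0905, 0.0677]
tool_rot: [3.128, -0.162, -0.047]
contact_force: [0.3, 0.0, 0.5]
opening: 0.0602
```

Request:
move_arm(
  deltas=[0.4,0,0,0,0],
)

```text
t: 26.0
tool_pos: [0.4614, 0.0904, 0.0669]
tool_rot: [3.127, -0.162, -0.049]
contact_force: [-0.6, -0.3, 0.1]
opening: 0.0597
```

```bash
cat >> h.py <<'E'
def handle(o,im):
    h=cv2.cvtColor(im,cv2.COLOR_RGB2HSV)
    red=((h[...,0]<8)|(h[...,0]>172))&(h[...,1]>150)&(h[...,2]>40);red[:190]=0;red[310:]=0
    ys,xs=np.where(red);w=T(px2w("wrist",np.c_[xs,ys],.026,o),o)[:,:2];m=w.mean(0);v=np.linalg.svd(w-m)[2][0];v*=np.sign(v[0]);p=(w-m)@v
    d=np.degrees(np.arctan2(v[1],v[0]));print("stripe c",m,"turn",d,"front",m+v*p.max(),"y at x0",m[1]-m[0]*v[1]/v[0],"wrench yaw",yaw(o)[0]-d)
E
python3 - <<'E'
from h import *
o,im=gap('w13.png');np.save("o13.npy",o,allow_pickle=True);print(hexang(o,im));handle(o,im)
print("nut tool",T(np.r_[hexang(o,im)[0],.028][None],o),"worm")
cv2.imwrite("pics/w13b.png",cv2.resize(im[0:200,150:350,::-1],None,fx=3,fy=3,interpolation=cv2.INTER_CUBIC))
E
```

```text
t 26.0 tool [0.4614 0.0904 0.0669] (np.float64(-5.944362053081446), array([-0.0319, -0.008 , -0.9995])) F [-0.6 -0.3  0.1] nut box 227 49 49 59 c [250.91466446  78.69428335]
72 L [168, 169, 171, 170, 169, 167, 164, 161, 160, 158, 153, 138, 117, 122, 138, 146, 146] R [141, 138, 115, 114, 132, 146, 154, 154, 151, 151, 150, 150, 153, 155, 155]
78 L [168, 168, 170, 169, 168, 167, 163, 162, 158, 158, 156, 139, 122, 105, 128, 143, 146] R [143, 141, 126, 121, 134, 148, 155, 153, 151, 149, 150, 151, 153, 156, 153]
84 L [167, 168, 168, 167, 168, 167, 164, 160, 157, 157, 155, 145, 126, 101, 114, 140, 149] R [142, 140, 125, 124, 136, 151, 155, 155, 152, 151, 152, 152, 154, 156, 155]
nut [[0.5499 0.0816 0.028 ]]
(array([0.54998284, 0.08150387]), np.float64(-2.9613185850970467), 2203)
stripe c [-32.35838467   0.81170431] turn -0.699344150011689 front [8.85747541 0.30860439] y at x0 0.41672284766171763 wrench yaw -5.245017903069757
nut tool [[90.2 -0.7 36.1]] worm
```

View pics/w13b.png

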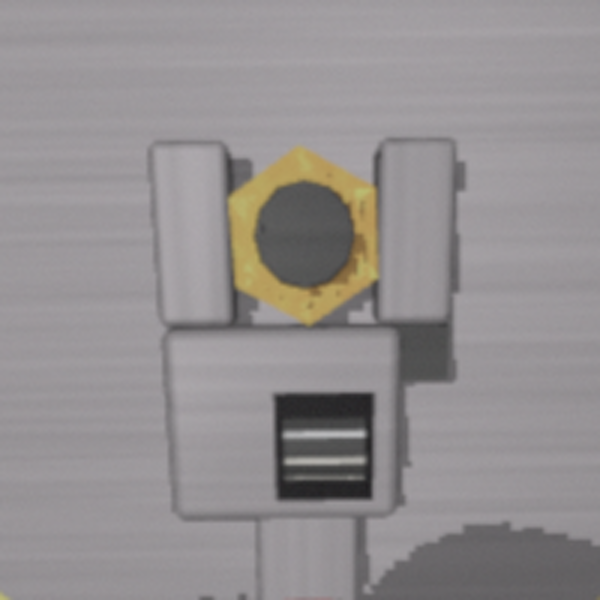

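The jaws are still around the nut but skewed about 1° more than before (nut −3.0°, wrench −5.2°), so they may have been pried slightly. I'll re-snug with the worm (258,149).

```bash
python3 - <<'E'
from h import *
o=np.load("o13.npy",allow_pickle=True).item()
print(T(px2w("wrist",[[258,149],[241.5,149],[274.5,149]],.031,o),o))
E
```

```text
[[46.9  3.8 34.5]
 [47.  -7.  34.4]
 [46.9 14.7 34.6]]
```

Request:
move_arm(
  deltas=[-1,0.02,0.0038,0,0,-1,0.039,0.0038,0.01,0,-1,0.039,0.0038,0.025,0,-1,0.039,0.0038,0.036,0,-1,0.039,0.0038,0.041,0,-1,0.039,0.0038,0.041,0,-1,0.039,0.0038,0.041,0],
  force=40,
)

```text
t: 26.75
tool_pos: [0.4959, 0.0824, 0.0236]
tool_rot: [3.127, -0.161, -0.058]
contact_force: [-4.5, -0.2, 3.6]
opening: -0.0001
```

Request:
move_arm(
  deltas=[-1,0,0,0.001,0,-1,0,0,0.002,0,-1,0.003,0,0.0025,0,-1,0.006,0,0.0025,0,-1,0.009,0,0.002,0,-1,0.012,0,0.002,0],
)

```text
t: 27.35
tool_pos: [0.5077, 0.0812, 0.0237]
tool_rot: [3.126, -0.161, -0.06]
contact_force: [-10.1, -0.4, 19.9]
opening: -0.0001
```

Request:
move_arm(
  deltas=[-1,0.003,0,0.0006,0,-1,0.006,0,0.0008,0],
)

```text
t: 27.55
tool_pos: [0.5137, 0.0808, 0.0237]
tool_rot: [3.126, -0.16, -0.06]
contact_force: [-5.8, 0.2, 11.5]
opening: 0.0001
```

Request:
move_arm(
  deltas=[-1,0,0,-0.006,0,-1,-0.01,0,-0.006,0,-1,-0.016,0,-0.006,0,-1,-0.016,0,-0.003,0,-1,-0.016,0,-0.001,0,-1,-0.016,0,-0.001,0],
)

```text
t: 28.15
tool_pos: [0.4973, 0.0825, 0.0246]
tool_rot: [3.126, -0.16, -0.061]
contact_force: [0.6, 0.6, -0.4]
opening: 0.0004
```

Request:
move_arm(
  deltas=[-1,0,0,0.0015,0,-1,0,0,0.002,0,-1,0.002,0,0.002,0,-1,0.004,0,0.002,0],
)

```text
t: 28.55
tool_pos: [0.5013, 0.0821, 0.0242]
tool_rot: [3.126, -0.16, -0.064]
contact_force: [-6.7, 1.3, 11.9]
opening: -0.0002
```

Request:
move_arm(
  deltas=[-1,0.003,0,0.0009,0,-1,0.006,0,0.0009,0,-1,0.009,0,0.0009,0],
)

```text
t: 28.85
tool_pos: [0.5095, 0.0814, 0.0239]
tool_rot: [3.126, -0.16, -0.07]
contact_force: [-8.3, 1.2, 11.4]
opening: -0.0001
```

```bash
python3 - <<'E'
from h import *
o,im=gap('w14.png');print(hexang(o,im))
E
```

```text
t 28.85 tool [0.5095 0.0814 0.0239] (np.float64(-5.879826517851197), array([-0.045 , -0.0082, -0.999 ])) F [-8.3  1.2 11.4] nut box 215 139 58 65 c [243.35866066 167.76947843]
161 L [175, 176, 176, 177, 174, 173, 171, 170, 168, 168, 166, 150, 137, 141, 156, 165, 167] R [155, 151, 128, 124, 141, 154, 162, 164, 160, 160, 158, 158, 158, 160, 162]
167 L [175, 173, 173, 175, 174, 172, 169, 169, 168, 167, 166, 155, 126, 110, 138, 152, 154] R [152, 149, 135, 132, 143, 155, 163, 161, 158, 156, 157, 156, 159, 161, 164]
173 L [173, 173, 173, 173, 172, 171, 168, 168, 165, 165, 165, 157, 143, 130, 122, 139, 151] R [154, 152, 143, 139, 147, 155, 162, 159, 159, 156, 155, 157, 158, 161, 163]
nut [[0.5529 0.0815 0.028 ]]
(array([0.5678677 , 0.08125354]), np.float64(24.087393701618595), 2)
```

The tip now slips on the worm at about 8 N, so it is stalled, but the jaw and nut edges still look about 1–2° skewed. I'll go back to the handle, ease the wrench counter-clockwise by that slack, and snug again.

Request:
move_arm(
  deltas=[-1,0,0,-0.006,0,-1,-0.004,0,-0.02,0,0.4,-0.025,-0.003,-0.04,0,0.4,-0.045,-0.004,-0.04,0,0.4,-0.045,-0.004,-0.04,0,0.4,-0.045,-0.004,-0.04,0],
)

```text
t: 29.5
tool_pos: [0.468, 0.0902, 0.0663]
tool_rot: [3.126, -0.16, -0.065]
contact_force: [-0.5, -0.1, -0.3]
opening: 0.0578
```

```bash
cat >> h.py <<'E'
def skew(f,o):
    "angles (deg, tool frame) of nut left/right flats and of jaw inner edges"
    im=cv2.imread("pics/"+f);h=cv2.cvtColor(im,cv2.COLOR_BGR2HSV);g=im.mean(2)
    k=(h[...,1]>100)&(h[...,2]>90)&(h[...,0]>10)&(h[...,0]<28);k[:,:200]=0;k[:,320:]=0
    n,l,s,c=cv2.connectedComponentsWithStats(k[:230].astype(np.uint8));i=1+s[1:,4].argmax();x,y,w,hh,_=s[i];cy=c[i][1];q=hh*.2
    rows=np.arange(int(cy-q),int(cy+q)+1);S=cv2.GaussianBlur(h[...,1].astype(float),(1,1),0)
    def cross(r,xs):
        v=S[r,xs];j=np.argmax(v>80);return xs[j]-(xs[1]-xs[0])*(v[j]-80)/(v[j]-v[j-1]+1e-9)
    out=[]
    for xs in (np.arange(x-6,x+14),np.arange(x+w+5,x+w-15,-1)):
        W=T(px2w("wrist",[[cross(r,xs),r] for r in rows],.028,o),o);p=np.polyfit(W[:,0],W[:,1],1);out.append((round(np.degrees(np.arctan(p[0])),2),round(W[:,1].mean(),2)))
    print(f,"nut flats L,R:",out,"yaw",round(yaw(o)[0],2))
E
python3 - <<'E'
from h import *
for f,n in(("w5","o5"),("w11","o11"),("w13","o13")):skew(f+".png",np.load(n+".npy",allow_pickle=True).item())
o,im=gap('w15.png');np.save("o15.npy",o,allow_pickle=True);print(hexang(o,im));handle(o,im);skew("w15.png",o)
print("nut tool",T(np.r_[hexang(o,im)[0],.028][None],o))
E
```

```text
w5.png nut flats L,R: [(np.float64(-0.64), np.float64(-10.67)), (np.float64(-0.78), np.float64(18.95))] yaw 41.8
w11.png nut flats L,R: [(np.float64(0.11), np.float64(-16.4)), (np.float64(0.13), np.float64(13.6))] yaw 41.94
w13.png nut flats L,R: [(np.float64(-2.72), np.float64(-15.84)), (np.float64(-2.55), np.float64(14.32))] yaw -5.94
t 29.5 tool [0.468  0.0902 0.0663] (np.float64(-5.870069731192485), array([-0.042 , -0.0083, -0.9991])) F [-0.5 -0.1 -0.3] nut box 228 61 49 57 c [251.88991597  88.68319328]
82 L [171, 169, 171, 171, 170, 168, 166, 164, 162, 161, 156, 139, 122, 124, 139, 147, 148] R [143, 141, 120, 122, 141, 152, 156, 154, 152, 149, 152, 154, 154, 156, 156]
88 L [169, 170, 170, 169, 169, 167, 165, 163, 161, 159, 157, 145, 125, 108, 130, 146, 147] R [144, 142, 120, 124, 142, 154, 157, 154, 151, 150, 153, 154, 156, 156, 156]
94 L [168, 169, 169, 168, 168, 167, 165, 161, 161, 158, 158, 147, 128, 108, 119, 141, 151] R [143, 142, 121, 125, 142, 155, 156, 153, 152, 150, 152, 154, 157, 154, 156]
nut [[0.5502 0.0815 0.028 ]]
(array([0.54997994, 0.0814847 ]), np.float64(-2.4707749531816035), 2154)
stripe c [-38.73704776   1.39341534] turn -1.0142302978626738 front [2.97709751 0.65492867] y at x0 0.7076337349199123 wrench yaw -4.855839433329812
w15.png nut flats L,R: [(np.float64(-2.9), np.float64(-15.26)), (np.float64(-2.64), np.float64(14.91))] yaw -5.87
nut tool [[83.9 -0.1 34.9]]
```

```bash
python3 - <<'E'
from h import *
def ang(f,n,c0,c1,r0,r1):
    pass
def run(f,n):
    o=np.load(n+".npy",allow_pickle=True).item();im=cv2.imread("pics/"+f);h=cv2.cvtColor(im,cv2.COLOR_BGR2HSV);g=cv2.GaussianBlur(im.mean(2),(3,3),0)
    # head block bottom edge & window edges : horizontal lines; block bottom: below worm. Use strongest vertical gradient
    skew(f,o)
    K=T(px2w("wrist",[[258,149]],.031,o),o)
    gy=cv2.Sobel(g,cv2.CV_64F,0,1,ksize=3);gx=cv2.Sobel(g,cv2.CV_64F,1,0,ksize=3)
    res=[]
    # window = darkest rectangular blob
    dark=(g<70).astype(np.uint8);dark[:100]=0;dark[190:]=0;dark[:,:225]=0;dark[:,290:]=0
    n_,l,s,c=cv2.connectedComponentsWithStats(dark);i=1+s[1:,4].argmax();x,y,w,hh,_=s[i]
    def sub(v):j=int(np.argmax(np.abs(v)));j=min(max(j,1),len(v)-2);a,b,cc=np.abs(v[j-1:j+2]);return j+.5*(a-cc)/(a-2*b+cc+1e-9)
    for name,pts,ax in(("win top",[[cx,y-3+sub(gy[y-3:y+4,cx])] for cx in range(x+5,x+w-5)],1),("win bottom",[[cx,y+hh-4+sub(gy[y+hh-4:y+hh+3,cx])] for cx in range(x+5,x+w-5)],1),
       ("win L",[[x-3+sub(gx[r,x-3:x+4]),r] for r in range(y+5,y+hh-5)],0),("win R",[[x+w-4+sub(gx[r,x+w-4:x+w+3]),r] for r in range(y+5,y+hh-5)],0)):
        W=T(px2w("wrist",pts,.028,o),o)
        p=np.polyfit(W[:,1],W[:,0],1)[0] if ax else np.polyfit(W[:,0],W[:,1],1)[0]
        res.append((name,round(np.degrees(np.arctan(-p if ax else p)),2)))
    print(x,y,w,hh,res)
for f,n in(("w5","o5"),("w11","o11"),("w13","o13"),("w15","o15")):run(f+".png",n)
E
```

```text
w5.png nut flats L,R: [(np.float64(-0.64), np.float64(-10.67)), (np.float64(-0.78), np.float64(18.95))] yaw 41.8
242 132 35 38 [('win top', np.float64(0.0)), ('win bottom', np.float64(-0.54)), ('win L', np.float64(-0.15)), ('win R', np.float64(-0.26))]
w11.png nut flats L,R: [(np.float64(0.11), np.float64(-16.4)), (np.float64(0.13), np.float64(13.6))] yaw 41.94
238 126 33 36 [('win top', np.float64(1.91)), ('win bottom', np.float64(2.15)), ('win L', np.float64(1.97)), ('win R', np.float64(1.75))]
w13.png nut flats L,R: [(np.float64(-2.72), np.float64(-15.84)), (np.float64(-2.55), np.float64(14.32))] yaw -5.94
242 132 32 12 [('win top', np.float64(-0.42)), ('win bottom', np.float64(-0.47)), ('win L', np.float64(-0.0)), ('win R', np.float64(0.0))]
w15.png nut flats L,R: [(np.float64(-2.9), np.float64(-15.26)), (np.float64(-2.64), np.float64(14.91))] yaw -5.87
243 141 32 34 [('win top', np.float64(-1.14)), ('win bottom', np.float64(-0.55)), ('win L', np.float64(-0.67)), ('win R', np.float64(-0.77))]
```

Both wrench window and nut flats show a real 1.8–2.0° skew, already there before turning and equivalent to a gap of about 30.6 mm. I'll align the wrench to the nut with the gripper, then finish the worm.

Request:
move_arm(
  deltas=[0.4,-0.007,0.0008,0.02,-1,0.4,-0.007,0.0008,0.035,-1,0.4,-0.007,0.0008,0.045,-1,0.4,-0.007,0.0008,0.053,-1,0.4,-0.007,0.0008,0.056,-1,0.4,-0.007,0.0008,0.056,-1],
)

```text
t: 30.15
tool_pos: [0.4589, 0.0895, 0.0103]
tool_rot: [3.128, -0.133, -0.067]
contact_force: [-0.1, -0.8, 1.0]
opening: 0.0598
```

Request:
move_arm(
  deltas=[-1,0,0,0,0,-1,0,0,0,0,-1,0,0,0,0,-1,0,0,0,0,-1,0,0.0017,0,-1,-1,0.0001,0.0034,0,-2,-1,0.0001,0.0036,0,-2.2,-1,0.0001,0.0036,0,-2.2],
  force=25,
)

```text
t: 30.95
tool_pos: [0.4593, 0.0864, 0.011]
tool_rot: [3.132, -0.073, -0.065]
contact_force: [-1.3, 3.9, 5.4]
opening: 0.0232
```

```bash
cat >> h.py <<'E'
def win(f,o):
    im=cv2.imread("pics/"+f);g=cv2.GaussianBlur(im.mean(2),(3,3),0);gx=cv2.Sobel(g,cv2.CV_64F,1,0,ksize=3)
    d=(g<75).astype(np.uint8);d[:100]=0;d[210:]=0;d[:,:215]=0;d[:,295:]=0
    s=cv2.connectedComponentsWithStats(d)[2];i=1+s[1:,4].argmax();x,y,w,hh,_=s[i];print("win box",x,y,w,hh)
    def sub(v):
        j=min(max(int(np.argmax(np.abs(v))),1),len(v)-2);a,b,c=np.abs(v[j-1:j+2]);return j+.5*(a-c)/(a-2*b+c+1e-9)
    for x0 in(x-3,x+w-4):
        W=T(px2w("wrist",[[x0+sub(gx[r,x0:x0+7]),r] for r in range(y+4,y+hh-4)],.028,o),o);print("win side",round(np.degrees(np.arctan(np.polyfit(W[:,0],W[:,1],1)[0])),2))
E
python3 - <<'E'
from h import *
o,im=gap('w16.png');skew('w16.png',o);win('w16.png',o)
E
```

```text
t 30.95 tool [0.4593 0.0864 0.011 ] (np.float64(-2.6801814896231657), array([-0.0419, -0.0071, -0.9991])) F [-1.3  3.9  5.4] nut box 218 20 72 88 c [253.63694015  65.1058264 ]
59 L [185, 183, 182, 180, 178, 176, 174, 175, 173, 173, 164, 149, 132, 109, 125, 150, 159] R [154, 152, 137, 133, 140, 152, 161, 166, 166, 165, 161, 161, 160, 161, 161]
65 L [182, 183, 183, 180, 177, 176, 174, 173, 173, 174, 168, 153, 137, 120, 119, 145, 161] R [155, 152, 132, 129, 143, 154, 163, 167, 166, 164, 161, 160, 160, 160, 162]
71 L [183, 183, 181, 180, 177, 176, 174, 172, 172, 173, 169, 156, 140, 124, 116, 147, 165] R [158, 158, 140, 138, 148, 156, 167, 168, 165, 164, 162, 162, 160, 162, 162]
nut [[0.55   0.0816 0.028 ]]
w16.png nut flats L,R: [(np.float64(-0.33), np.float64(-14.22)), (np.float64(-0.34), np.float64(15.82))] yaw -2.68
win box 240 141 46 48
win side 0.7
win side 0.23
```

Request:
move_arm(
  deltas=[-0.2,0,0,0,0,-0.2,0,0,0,0,-0.2,0,0,-0.03,0,-1,0,0,-0.04,0,-1,0.02,0.004,-0.04,0,-1,0.04,0.004,-0.03,0,-1,0.04,0.004,-0.02,0,-1,0.04,0.004,-0.015,0,-1,0.04,0.004,-0.015,0],
)

```text
t: 31.9
tool_pos: [0.4988, 0.0804, 0.0244]
tool_rot: [3.131, -0.072, -0.068]
contact_force: [-1.1, -0.7, 4.2]
opening: -0.0002
```

```bash
python3 - <<'E'
from h import *
o,im=gap('w17.png');skew('w17.png',o)
E
```

```text
t 31.9 tool [0.4988 0.0804 0.0244] (np.float64(-2.6612495737477535), array([-0.0438, -0.0079, -0.999 ])) F [-1.1 -0.7  4.2] nut box 216 118 59 67 c [245.78637201 148.54082259]
142 L [176, 177, 177, 179, 177, 174, 173, 170, 171, 170, 163, 150, 133, 115, 137, 154, 156] R [153, 152, 147, 132, 136, 151, 161, 164, 162, 160, 158, 158, 159, 162, 163]
148 L [176, 175, 176, 176, 174, 173, 171, 169, 169, 167, 166, 154, 136, 114, 131, 152, 155] R [150, 150, 139, 132, 139, 153, 162, 164, 161, 159, 158, 158, 158, 161, 163]
154 L [174, 175, 176, 174, 173, 170, 168, 168, 165, 164, 166, 155, 140, 124, 120, 142, 156] R [154, 153, 141, 134, 142, 153, 161, 162, 160, 158, 158, 158, 159, 160, 164]
nut [[0.552  0.0812 0.028 ]]
w17.png nut flats L,R: [(np.float64(0.22), np.float64(-18.43)), (np.float64(-0.52), np.float64(11.57))] yaw -2.66
```

Request:
move_arm(
  deltas=[-1,0.002,0,0.0008,0,-1,0.004,0,0.0008,0,-1,0.006,0,0.0007,0],
)

```text
t: 32.25
tool_pos: [0.5034, 0.0801, 0.0241]
tool_rot: [3.13, -0.071, -0.072]
contact_force: [-5.1, -1.2, 10.1]
opening: -0.0005
```

Request:
move_arm(
  deltas=[-1,0.002,0,0.0009,0,-1,0.004,0,0.0009,0,-1,0.006,0,0.0009,0],
)

```text
t: 32.55
tool_pos: [0.5073, 0.0799, 0.0239]
tool_rot: [3.13, -0.07, -0.079]
contact_force: [-8.9, 0.8, 14.1]
opening: 0.0001
```

Request:
move_arm(
  deltas=[-1,0.002,0,0.0009,0,-1,0.004,0,0.0009,0,-1,0.005,0,0.0009,0],
)

```text
t: 32.85
tool_pos: [0.5098, 0.0797, 0.0237]
tool_rot: [3.129, -0.069, -0.089]
contact_force: [-9.6, -0.2, 15.4]
opening: 0.0005
```

```bash
python3 - <<'E'
from h import *
o,im=gap('w18.png');skew('w18.png',o)
E
```

```text
t 32.85 tool [0.5098 0.0797 0.0237] (np.float64(-2.5592131431120047), array([-0.057 , -0.0095, -0.9983])) F [-9.6 -0.2 15.4] nut box 217 139 58 66 c [244.55920206 168.33204633]
162 L [174, 174, 175, 175, 172, 171, 171, 168, 167, 167, 162, 147, 132, 136, 149, 157, 159] R [159, 154, 142, 141, 150, 158, 161, 161, 157, 156, 158, 158, 160, 164, 165]
168 L [174, 173, 173, 173, 171, 170, 167, 167, 166, 164, 162, 149, 128, 122, 141, 152, 154] R [152, 151, 140, 140, 151, 160, 162, 159, 158, 156, 157, 157, 160, 162, 163]
174 L [171, 170, 172, 173, 171, 169, 167, 164, 164, 163, 163, 154, 136, 120, 138, 151, 154] R [153, 152, 145, 145, 152, 160, 161, 157, 157, 156, 156, 156, 158, 161, 162]
nut [[0.553  0.0818 0.028 ]]
w18.png nut flats L,R: [(np.float64(2.63), np.float64(-18.37)), (np.float64(-2.08), np.float64(11.42))] yaw -2.56
```

Request:
move_arm(
  deltas=[-1,0.001,0,-0.006,0,-1,0,0,-0.02,0,0.4,-0.02,-0.003,-0.04,0,0.4,-0.042,-0.004,-0.04,0,0.4,-0.042,-0.004,-0.04,0,0.4,-0.042,-0.004,-0.04,0,0.4,-0.042,-0.004,-0.04,0],
)

```text
t: 33.6
tool_pos: [0.4709, 0.0859, 0.0659]
tool_rot: [3.129, -0.07, -0.088]
contact_force: [-0.3, -0.7, 0.6]
opening: 0.0599
```

```bash
python3 - <<'E'
from h import *
o,im=gap('w19.png');np.save("o19.npy",o,allow_pickle=True);skew('w19.png',o);win('w19.png',o);print(hexang(o,im));handle(o,im)
print("nut tool",T(np.r_[hexang(o,im)[0],.028][None],o))
E
```

```text
t 33.6 tool [0.4709 0.0859 0.0659] (np.float64(-2.5673099916334436), array([-0.0567, -0.0096, -0.9983])) F [-0.3 -0.7  0.6] nut box 229 65 49 58 c [252.50208855  93.00417711]
87 L [170, 171, 172, 171, 169, 168, 165, 163, 162, 161, 159, 148, 127, 117, 136, 146, 148] R [144, 142, 129, 130, 143, 153, 156, 154, 152, 152, 152, 152, 156, 156, 155]
93 L [169, 169, 168, 170, 168, 167, 166, 162, 161, 159, 159, 147, 128, 108, 131, 147, 148] R [143, 141, 123, 126, 145, 154, 156, 155, 151, 150, 153, 154, 157, 156, 156]
99 L [166, 167, 167, 168, 167, 166, 164, 161, 159, 158, 157, 149, 130, 115, 135, 147, 149] R [146, 145, 134, 134, 147, 155, 156, 153, 152, 150, 153, 154, 156, 156, 155]
nut [[0.5503 0.0817 0.028 ]]
w19.png nut flats L,R: [(np.float64(-0.1), np.float64(-14.6)), (np.float64(0.11), np.float64(15.37))] yaw -2.57
win box 243 146 32 33
win side 0.14
win side 0.3
(array([0.54994649, 0.08150987]), np.float64(-2.6406138956740186), 2174)
stripe c [-4.07818731e+01 -8.15709970e-03] turn 0.2685858532002444 front [-0.09148045  0.18258895] y at x0 0.18301779156065692 wrench yaw -2.835895844833688
nut tool [[81.2  0.4 33.4]]
```

Skew is now 0.2° and the jaws are truly snug. The nut sits at −2.6°, about 0.6° short of where it stopped, so I'll regrip and turn it clockwise to the stop again.

Request:
move_arm(
  deltas=[0.4,-0.0096,0.0001,0.02,0.3,0.4,-0.0096,0.0001,0.035,0.3,0.4,-0.0096,0.0001,0.045,0.3,0.4,-0.0096,0.0001,0.053,0.3,0.4,-0.0096,0.0001,0.055,0.3,0.4,-0.0096,0.0001,0.055,0.3,-1,-0.0096,0.0001,0.055,0.3,-1,-0.0096,0.0001,0.055,0.3,-1,-0.0096,0.0001,0.055,0.3,-1,-0.0096,0.0001,0.055,0.3],
  force=30,
)

```text
t: 34.65
tool_pos: [0.4588, 0.0859, 0.0123]
tool_rot: [3.129, -0.078, -0.087]
contact_force: [-0.6, 1.6, 3.6]
opening: 0.0229
```

Request:
move_arm(
  deltas=[-1,0,-0.0008,0,0.5,-1,0,-0.0016,0,1,-1,0,-0.0016,0,1],
)

```text
t: 34.95
tool_pos: [0.4588, 0.087, 0.0123]
tool_rot: [3.126, -0.104, -0.087]
contact_force: [-1.1, -3.9, 2.0]
opening: 0.023
```

```bash
python3 - <<'E'
from h import *
o,im=gap('w20.png');skew('w20.png',o);win('w20.png',o);print(o['wrist_torque'])
E
```

```text
t 34.95 tool [0.4588 0.087  0.0123] (np.float64(-3.834804095662901), array([-0.056 , -0.0106, -0.9984])) F [-1.1 -3.9  2. ] nut box 215 19 72 89 c [251.2170297   63.58455446]
57 L [185, 183, 182, 181, 179, 177, 176, 175, 174, 173, 167, 152, 133, 111, 136, 158, 161] R [155, 153, 144, 135, 142, 152, 162, 167, 168, 166, 163, 162, 161, 161, 163]
63 L [183, 184, 184, 180, 179, 177, 176, 176, 174, 173, 170, 156, 139, 127, 123, 146, 159] R [155, 153, 135, 134, 144, 155, 164, 169, 169, 165, 162, 161, 162, 161, 163]
69 L [184, 183, 182, 182, 178, 177, 174, 174, 174, 174, 172, 161, 145, 129, 120, 147, 162] R [159, 156, 138, 136, 147, 155, 164, 170, 168, 165, 163, 162, 162, 162, 163]
nut [[0.5504 0.0814 0.028 ]]
w20.png nut flats L,R: [(np.float64(-1.44), np.float64(-15.39)), (np.float64(-1.71), np.float64(14.62))] yaw -3.83
win box 238 140 46 48
win side -0.67
win side -0.94
[-0.63241112  0.19884548  0.38319604]
```

Request:
move_arm(
  deltas=[-1,0,-0.0008,0,0.5,-1,0,-0.0016,0,1,-1,0,-0.0024,0,1.5,-1,0,-0.0024,0,1.5],
)

```text
t: 35.4
tool_pos: [0.4591, 0.0891, 0.0123]
tool_rot: [3.123, -0.145, -0.087]
contact_force: [-1.1, -5.7, 1.7]
opening: 0.0232
```

```bash
python3 - <<'E'
from h import *
o,im=gap('w21.png');skew('w21.png',o);win('w21.png',o);print(o['wrist_torque'],hexang(o,im))
o12=dict(o);o12["tool_pos"]=np.array([.4591,.0933,.0110]);o12["tool_rot"]=np.array([3.122,-.229,-.053]);skew("w12.png",o12);win("w12.png",o12)
E
```

```text
t 35.4 tool [0.4591 0.0891 0.0123] (np.float64(-5.337865475447935), array([-0.0559, -0.0112, -0.9984])) F [-1.1 -5.7  1.7] nut box 214 20 72 88 c [251.00560897  64.56730769]
58 L [185, 185, 184, 182, 179, 177, 177, 176, 175, 176, 171, 159, 141, 127, 125, 148, 162] R [154, 154, 152, 136, 134, 148, 157, 165, 168, 168, 165, 163, 161, 161, 161]
64 L [184, 185, 183, 181, 180, 176, 177, 174, 174, 174, 173, 163, 148, 130, 111, 135, 156] R [156, 158, 155, 141, 139, 149, 159, 167, 169, 166, 165, 161, 162, 162, 163]
70 L [185, 184, 184, 182, 181, 177, 176, 175, 174, 174, 175, 167, 153, 137, 119, 122, 150] R [159, 158, 157, 144, 141, 149, 160, 167, 168, 167, 164, 163, 161, 163, 162]
nut [[0.5501 0.0813 0.028 ]]
w21.png nut flats L,R: [(np.float64(-2.28), np.float64(-15.58)), (np.float64(-2.59), np.float64(14.5))] yaw -5.34
win box 238 140 46 48
win side -0.87
win side -0.83
[-0.79410651  0.18766272  0.43915871] (array([0.55028593, 0.08155854]), np.float64(-2.868358904337512), 4812)
w12.png nut flats L,R: [(np.float64(-4.76), np.float64(-16.53)), (np.float64(-4.82), np.float64(13.69))] yaw -8.4
win box 236 139 46 49
win side -1.27
win side -1.57
```

With 5.7 N at the handle (0.5 N·m, against 2.6 N while turning) the nut no longer follows, so it is at its stop. Easing the load, releasing, and checking the fit.

Request:
move_arm(
  deltas=[-1,0,0.0008,0,-0.5,-1,0,0.0012,0,-0.8,0.4,0,0.0012,0,-0.8,0.4,0,0.0012,0,-0.8,0.4,0,0.0012,0,-0.8,0.4,0,0.0012,-0.02,-0.8,0.4,0,0.0012,-0.045,-0.8,0.4,0.005,0.0012,-0.055,-0.8,0.4,0.009,0.0012,-0.055,-0.8,0.4,0.009,0.0012,-0.055,-0.8],
)

```text
t: 36.45
tool_pos: [0.4713, 0.0876, 0.0663]
tool_rot: [3.125, -0.123, -0.087]
contact_force: [0.3, 0.3, -0.1]
opening: 0.0598
```

```bash
cat > chk.py <<'E'
import sys
from h import *
f=sys.argv[1];o,im=gap(f+'.png');np.save(f+".npy",o,allow_pickle=True);skew(f+'.png',o);win(f+'.png',o);handle(o,im)
print("nut tool",T(np.r_[hexang(o,im)[0],.028][None],o),"worm",T(px2w("wrist",[[259,162]],.031,o),o))
E
python3 chk.py w22 | grep -v "L \["
```

```text
t 36.45 tool [0.4713 0.0876 0.0663] (np.float64(-4.542364382076024), array([-0.0561, -0.011 , -0.9984])) F [ 0.3  0.3 -0.1] nut box 227 66 49 57 c [251.23333333  93.67916667]
nut [[0.5502 0.0814 0.028 ]]
w22.png nut flats L,R: [(np.float64(-1.72), np.float64(-15.72)), (np.float64(-1.57), np.float64(14.36))] yaw -4.54
win box 242 146 32 34
win side -0.92
win side -0.32
stripe c [-40.9056705    0.43570881] turn -0.540783596546688 front [-0.15704344  0.05109334] y at x0 0.04961104546580919 wrench yaw -4.001580785529336
nut tool [[80.9 -0.6 33.9]] worm [[38.5  4.5 33.3]]
```

Nut −2.9° is at its stop. The skew is about 1° (gap ≈30.3 mm), so one more worm stroke takes up the slack.

Request:
move_arm(
  deltas=[-1,0.015,0.0042,0,0,-1,0.03,0.0042,0.01,0,-1,0.03,0.0042,0.025,0,-1,0.03,0.0042,0.035,0,-1,0.03,0.0042,0.04,0,-1,0.03,0.0042,0.04,0,-1,0.03,0.0042,0.04,0],
  force=40,
)

```text
t: 37.2
tool_pos: [0.4946, 0.0808, 0.0232]
tool_rot: [3.124, -0.122, -0.1]
contact_force: [-6.6, -0.2, 5.5]
opening: 0.0001
```

Request:
move_arm(
  deltas=[-1,0,0,0.001,0,-1,0,0,0.0018,0,-1,0.002,0,0.002,0,-1,0.005,0,0.002,0,-1,0.008,0,0.002,0,-1,0.011,0,0.002,0],
)

```text
t: 37.8
tool_pos: [0.5044, 0.08, 0.0239]
tool_rot: [3.122, -0.121, -0.107]
contact_force: [-8.6, -0.6, 20.3]
opening: 0.0001
```

Request:
move_arm(
  deltas=[-1,0.003,0,0.0009,0,-1,0.006,0,0.0009,0],
)

```text
t: 38.0
tool_pos: [0.5097, 0.0799, 0.0238]
tool_rot: [3.123, -0.12, -0.109]
contact_force: [-5.8, 0.7, 12.7]
opening: -0.0003
```

Request:
move_arm(
  deltas=[-1,0.001,0,-0.006,0,-1,0,0,-0.02,0,0.4,-0.02,-0.003,-0.04,0,0.4,-0.042,-0.004,-0.04,0,0.4,-0.042,-0.004,-0.04,0,0.4,-0.042,-0.004,-0.04,0,0.4,-0.042,-0.004,-0.04,0],
)

```text
t: 38.7
tool_pos: [0.4714, 0.0875, 0.0664]
tool_rot: [3.122, -0.121, -0.109]
contact_force: [-0.1, -0.4, -0.3]
opening: 0.0596
```

```bash
python3 chk.py w23
```

```text
t 38.7 tool [0.4714 0.0875 0.0664] (np.float64(-4.455769557637221), array([-0.0701, -0.0122, -0.9975])) F [-0.1 -0.4 -0.3] nut box 227 65 49 58 c [250.96115702  92.81157025]
86 L [170, 171, 170, 170, 171, 171, 167, 165, 162, 161, 158, 142, 124, 124, 139, 147, 151] R [144, 142, 129, 129, 141, 153, 157, 155, 152, 149, 152, 154, 155, 157, 157]
92 L [170, 169, 170, 170, 169, 167, 165, 163, 161, 158, 158, 147, 129, 114, 133, 144, 147] R [143, 141, 125, 128, 142, 154, 156, 153, 151, 151, 151, 154, 155, 157, 155]
98 L [167, 167, 169, 169, 168, 166, 164, 161, 159, 159, 158, 148, 130, 110, 134, 150, 152] R [145, 145, 128, 129, 144, 153, 156, 152, 151, 150, 152, 155, 156, 156, 156]
nut [[0.5504 0.0815 0.028 ]]
w23.png nut flats L,R: [(np.float64(-1.45), np.float64(-15.8)), (np.float64(-1.69), np.float64(14.28))] yaw -4.46
win box 242 145 32 34
win side -0.88
win side -0.42
stripe c [-40.4046332   0.4572973] turn -0.5221950921476438 front [0.53540129 0.08415852] y at x0 0.08903831626651232 wrench yaw -3.9335744654895772
nut tool [[81.2 -0.7 32.9]] worm [[38.6  4.5 32.9]]
```

Request:
move_arm(
  deltas=[0.4,0,0,-0.05,0,0.4,0,0,-0.1,0,0.4,0,0.05,-0.13,0,0.4,0,0.1,-0.13,0,0.4,0,0.15,-0.13,0,0.4,0,0.2,-0.13,0,0.4,0,0.25,-0.13,0,0.4,0,0.25,-0.13,0,0.4,0,0.25,-0.13,0],
)

```text
t: 39.65
tool_pos: [0.4615, -0.1616, 0.2]
tool_rot: [3.123, -0.126, -0.11]
contact_force: [-0.0, 0.4, -0.2]
opening: 0.06
```

```bash
python3 - <<'E'
from h import *
a=cv2.imread("pics/top0.png");b=snap("top","top1.png")[:,:,::-1]
d=cv2.absdiff(a,b).max(2)
for n,(x0,y0,x1,y1) in dict(jars=(205,130,290,175),tray=(105,200,165,262),small=(335,135,355,190)).items():print(n,(d[y0:y1,x0:x1]>40).sum())
cv2.imwrite("pics/fin.png",cv2.resize(b[120:280,100:320],None,fx=3.5,fy=3.5,interpolation=cv2.INTER_CUBIC))
o=get_obs();print(o['t'],o['tool_pos'],o['contact_force'],np.abs(o['dq']).max())
E
```

```text
jars 0
tray 0
small 0
39.7 [ 0.46160762 -0.16029547  0.19998822] [-0.16912845 -0.36802332 -0.1951705 ] 0.03930643417280608
```

View pics/fin.png

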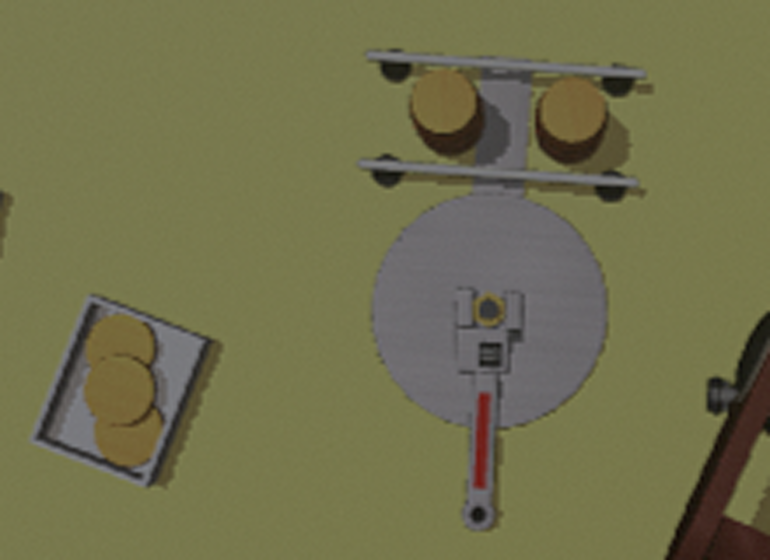

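The wrench lies flat on the nut (489,309). Jars and tray are unchanged from the start, and the robot is clear.

```bash
python3 -c "
from station import order
print(order.finish_job())"
```

```text
the job is handed in; nothing more can be done
None
```

I laid the larger wrench flat over the nut, rolled the worm until it stalled, and turned the nut about 45° clockwise to its stop. The job was handed in at about 40 s with the robot clear of everything.

**What the last checks showed**
- **Nut at its stop:** it no longer followed at 5.7 N on the handle, against about 2.6 N while turning. By camera it ended near −2.9°, from 41.8° at the start. Readings at the stop scattered between about −2.3° and −3.6°, depending on the view.
- **Bystanders:** the top view showed no pixel change at the jars, rails or tray.

**What failed or disagreed**
- **Fingertip height:** the fingertips sat about 31 mm higher than the stated reach implies. The first grasp closed above the handle, and I recalibrated by touching it.
- **First fit not fully tight:** the worm stalled with the wrench about 1.8° askew, which puts the gap near 30.6 mm. So most of the turn was made with that slack.
- **Correction:** I lined the wrench up, which seems to have turned the nut back about 0.5°. I closed the jaws until the skew was 0.2°, then turned the nut to its stop again.
- **Final fit not perfect:** that last push left about 1° of skew, a gap of roughly 30.3 mm. A final worm stroke did not reduce it, and it was not clear that this stroke had stalled.
- **Worm press force:** it peaked near 20 N during some strokes, above the suggested 6 to 12 N.

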